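# Put the touchstones away on the stacking stand

## Robot

A 6-joint arm with a two-finger parallel gripper is mounted at the origin on a cart in front of the work surface, level with it; the furniture and walls round the work are solid. World frame = base frame: x ahead of the robot, y to its left, z up, the work surface at z = 0. Lengths are in mm, angles in rad, forces in N, time in s.
With the tool pointing down it reaches from about 400 to 925 mm from the base axis. Payload 12.5 kg.
Tool frame: the origin (TCP) lies at the centre of the arm's flange, where the gripper is bolted on; the fingertips stand 190 mm ahead of it and the grasp point (between the pads) lies env.grip_point_offset ahead of it (env.grip_point_offset is the distance from the TCP to the grasp point, in mm); z points along the fingers, x is the direction in which the jaws open and shut, and the axes are right-handed (so a half turn about z gives the same grasp; the last joint's range is limited). The gripper opens to 95 mm and grips with 3 to 60 N. Pads are 20 mm wide; open, the fingers measure 119 mm over their backs; the gripper's body (75 mm by 180 mm) begins 59 mm behind the grasp point.
Start: joints at [1.015, 0.491, 1.559, -0, 1.092, -0.106], TCP at [271.718, 562.845, 404.761] pointing down, gripper open.
Joint ranges: [-3.1, 3.1], [-0.84, 2.19], [0.05, 2.79], [-1.13, 4.28], [0.06, 2.93], [-2.69, 2.69]. Speed limits (rad/s): [2.22, 2.22, 2.79, 3.14, 3.14, 3.14].

## Interface

Orientations are given as [roll, pitch, yaw] about the fixed x, y, z axes, in that order (R = Rz(yaw) Ry(pitch) Rx(roll)).
In Python, from cell import state, read_camera, camera_model, job_done, env gives the robot as it stands.
- The arm moves only by the tool arm_command, never from a script. Its argument "steps" is a list of rows, each a list of 6 numbers: the shift along the tool's x, y, z in cm, then the turn, a rotation vector about the tool's x, y, z in degrees. In form: [[dx, dy, dz, rx, ry, rz], ...]. A call has 1 to 12 rows; each row is the pose to reach, as a shift and turn from the pose commanded when the call began, along the tool's axes at that moment; what a row does not reach only later rows make up. A row lasts 1/12 s, in which the tool goes at most 41.7 mm and 7.16 degrees, less where a joint would pass 70% of its speed; a pose out of reach is approached as far as the arm can. A call with a gripper value outside its range is refused whole. "jaw" is the finger opening in cm, from 0 to 9.51, set as the call begins (left out, the last holds). The fingers move at their own pace and stop on an object; the grip force is fixed at half the most. Time passes only in rows, so rows that repeat a pose let the fingers close. It gives the time, the measured TCP pose, the force and the opening at its end, in the units of the state.
- state(): the state, without advancing time (a new reading comes with each control period).
- read_camera(name): name is "scene" or "side" or "wrist"; returns the picture (420x560x3 uint8, red, green, blue); there is no depth.
- camera_model(name): a dict with "K" (3x3 intrinsics, pixels), "k1" (the pictures are not rectified: a ray, as slopes to the right and down, at radius r is drawn at 1 + k1 r^2 times it, then the intrinsics apply), "xyz" and "rotation" of the camera in the world. Camera axes: x right, y up, looking along -z (the intrinsics and any distortion apply to the point x, -y, -z); pixel columns grow to the right and rows downward; lengths in mm; the calibration is good to about 2 mm. A picture is of the moment at which its call begins: read the wrist's pose just before it. camera_model takes no time and is no camera call; for the wrist camera it gives the pose at the moment of the call.
- job_done(): hands the job in, once; it reports no verdict.
The state is a dict: "t": time; "joints": joint angles; "qvel": joint speeds; "tau": joint torques, N m; "eef_pos": TCP position; "tcp_rot": TCP orientation; "ft_force": force on the tool from outside, world axes, zero at the start; "moment": the same for the moment, N m; "opening": opening from 0.0 (shut) to 1.0 (fully open).
Only numpy, scipy, OpenCV 4.12 (cv2) and the standard library are available. Lean on these libraries where they do the work, as an engineer would, in place of code of your own. Each camera call takes 0.05 s, during which the arm holds its last target. There are 200 camera calls.

## Task

First swing the stand's brake lever to its green mark (20 degrees) with nothing added yet; then stack every touchstone that lies on the grey mat square on the pile on the stand, lowering each gently until it is felt to touch, since the height of the pile is not known, and never dropping one or pressing hard. Then stand the brass weight upright on the middle of the top stone, and last swing the lever to the red mark (60 degrees); let go of everything and leave the other things on the desk alone.

Things in the scene. Friction and masses are not known exactly. Their poses are not given: they have to be found in the camera images.
- stone_1_center (a point): touchstone: flat black slab with gold streaks, 52 (its x) by 90 (its y) by 18 mm thick, about 190 g; 3 or 4 of them are present, lying flat on the pale grey desk mat (2 mm thick) with the long side roughly along world y; the point is its centre, 9 mm above its underside, z up. Absent ones read None from the start
- stone_2_center (a point): touchstone: flat black slab with gold streaks, 52 (its x) by 90 (its y) by 18 mm thick, about 190 g; 3 or 4 of them are present, lying flat on the pale grey desk mat (2 mm thick) with the long side roughly along world y; the point is its centre, 9 mm above its underside, z up. Absent ones read None from the start
- stone_3_center (a point): touchstone: flat black slab with gold streaks, 52 (its x) by 90 (its y) by 18 mm thick, about 190 g; 3 or 4 of them are present, lying flat on the pale grey desk mat (2 mm thick) with the long side roughly along world y; the point is its centre, 9 mm above its underside, z up. Absent ones read None from the start
- stone_4_center (a point): touchstone: flat black slab with gold streaks, 52 (its x) by 90 (its y) by 18 mm thick, about 190 g; 3 or 4 of them are present, lying flat on the pale grey desk mat (2 mm thick) with the long side roughly along world y; the point is its centre, 9 mm above its underside, z up. Absent ones read None from the start
- weight: brass weight with a knob on top, 30 mm across, 34 mm high, 200 g, standing on the desk mat (origin in its underside)
- weight_center (a point): centre of the brass weight, 17 mm above its underside; its lower 20 mm is a plain cylinder 30 mm across, good to grasp
- stand: white stacking stand, fixed to the desk: base plate 130 mm (x) by 295 mm (y, from 60 mm right to 235 mm left of the column), its top 12 mm above the desk; the origin lies at desk height on the axis of its column
- pile_axis (a point): on the column's axis (the centre line of the pile), 160 mm above the desk, always above the pile's top at the start. The pile: a locked aluminium tray, 58 by 98 mm, set to an unknown height, with two touchstones on it, long sides along the stand's y; its top lies 105 to 152 mm above the desk at the start
- lever (a joint): angle (rad, 0 to 1.4) of the stand's brake lever about its upright pivot; at 0.7 it points along the stand's -x, larger values swing it to the stand's +y (away from the pile). Green mark: 20 degrees (0.35 rad); red mark: 60 degrees (1.05 rad); black ticks every 10 degrees. It stays where it is left; the knob needs about 2 N to move
- lever_knob (a point): middle of the upright black knob at the lever's end, 18 mm across, 44 mm tall (22 mm above and below this point), 66 mm above the desk, 70 mm from the pivot; it may be pinched from above
- lever_pivot (a point): on the lever's upright pivot axis, at the height of the knob's middle
- dropper_yellow: dropper bottle with yellow cap, 31 by 84 mm high, behind the stand (bystander, leave alone; origin in its underside)
- ring_box: dark red ring box, 60 by 52 by 42 mm, at the back left of the mat (bystander, leave alone; origin in its underside)
- loupe: small folding loupe, 24 by 38 by 18 mm, beside the ring box (bystander, leave alone; origin in its underside)
Not all that is in view belongs to the job. Of the things that look like the weight, take the one that is farthest to the robot's left at the start.

How it is judged (in metres and radians):
On the way, in this order (a step that is already met when the one before it is completed fails the run):
1. the lever is at the green mark (20 degrees, within 4), no stone yet on the pile (value of joint lever between 0.279 and 0.419 rad and height (world z) of each of stone_1_center, stone_2_center, stone_3_center, stone_4_center below 0.06 m), for 0.2 s.
2. every touchstone from the mat lies square on the pile, released, with the lever still at the green mark (horizontal distance between each of stone_1_center, stone_2_center, stone_3_center, stone_4_center and stand below 0.012 m and angle between the y axis of each of stone_1_center, stone_2_center, stone_3_center, stone_4_center and the y axis of stand, either way round below 0.15 rad and angle between each of stone_1_center, stone_2_center, stone_3_center, stone_4_center's own z axis and vertical below 0.08 rad and height (world z) of each of stone_1_center, stone_2_center, stone_3_center, stone_4_center above 0.09 m and linear speed of each of stone_1, stone_2, stone_3, stone_4 below 0.02 m/s and contact force between the fingers and stone_1 below 0.1 N and contact force between the fingers and stone_2 below 0.1 N and contact force between the fingers and stone_3 below 0.1 N and contact force between the fingers and stone_4 below 0.1 N and value of joint lever between 0.279 and 0.419 rad), for 0.3 s.
3. the weight stands upright on the middle of the top stone, released, with the lever still at the green mark (all of step 2 and horizontal distance between weight_center and stand below 0.012 m and angle between weight_center's own z axis and vertical below 0.08 rad and linear speed of weight below 0.02 m/s and contact force between the fingers and weight below 0.1 N and z of weight_center in the frame of stone_1_center above 0.022 m and z of weight_center in the frame of stone_2_center above 0.022 m and z of weight_center in the frame of stone_3_center above 0.022 m and z of weight_center in the frame of stone_4_center above 0.022 m), for 0.3 s.
4. the lever is at the red mark (60 degrees, within 4) (value of joint lever between 0.977 and 1.117 rad), for 0.2 s.
At the end, for the whole second after the job is handed in: every present touchstone lies flat on the pile, its centre within 12 mm of the column's axis and within 8 degrees of square; the brass weight stands upright above them within 12 mm of the axis; the lever is at 60 degrees within 4; all released and at rest (all of step 4 and horizontal distance between each of stone_1_center, stone_2_center, stone_3_center, stone_4_center, weight_center and stand below 0.012 m and angle between the y axis of each of stone_1_center, stone_2_center, stone_3_center, stone_4_center and the y axis of stand, either way round below 0.15 rad and angle between each of stone_1_center, stone_2_center, stone_3_center, stone_4_center, weight_center's own z axis and vertical below 0.08 rad and height (world z) of each of stone_1_center, stone_2_center, stone_3_center, stone_4_center above 0.09 m and linear speed of each of stone_1, stone_2, stone_3, stone_4, weight below 0.02 m/s and contact force between the fingers and stone_1 below 0.1 N and contact force between the fingers and stone_2 below 0.1 N and contact force between the fingers and stone_3 below 0.1 N and contact force between the fingers and stone_4 below 0.1 N and contact force between the fingers and weight below 0.1 N and z of weight_center in the frame of stone_1_center above 0.022 m and z of weight_center in the frame of stone_2_center above 0.022 m and z of weight_center in the frame of stone_3_center above 0.022 m and z of weight_center in the frame of stone_4_center above 0.022 m and velocity of joint lever between -0.05 and 0.05 rad/s).
It fails at once if a touchstone is dropped (falls freely for more than about 6 mm) ((contact force between stone_1 and anything else below 0.01 N and linear speed of stone_1 above 0.35 m/s) or (contact force between stone_2 and anything else below 0.01 N and linear speed of stone_2 above 0.35 m/s) or (contact force between stone_3 and anything else below 0.01 N and linear speed of stone_3 above 0.35 m/s) or (contact force between stone_4 and anything else below 0.01 N and linear speed of stone_4 above 0.35 m/s)).
It fails at once if the pile is pressed with more than 45 N (contact force between pile and anything else above 45 N).
It fails at once if a bystander is moved by more than 3 cm (distance of any of dropper_yellow, ring_box, loupe from where it was at the start of the episode above 0.03 m).
Of stone_1, stone_2, stone_3, stone_4 only 3 to 4 are there at a start; the rules pass over those that are not, and their reading is None.
At some moment in a run one of weight may be knocked a few centimetres aside while the robot is not near it.
It also fails if it takes over 210 s, if anything falls off the work surface, if the arm or the gripper's body presses on something with over 40 N, if the wrist force passes 120 N, or if a joint passes its speed limit or range.

## Working session

There is one attempt and no reset: what is moved stays moved. The work goes in short steps, Python scripts to look and compute and a tool call to move; the robot and the scene stay as the last step left them, time stands still between calls to the robot, and variables do not carry over. Pictures are saved under pics/ and viewed, about 12 in all and at most 16, crops included, and the job is handed in when it is done.

Besides the shell and the picture viewer there is one more tool, called after "Request:" as name([rows], argument=value, ...), one row to a line, values as JSON. arm_command: Moves the arm, as the interface text tells. Its arguments: {"type":"object","properties":{"steps":{"type":"array"},"jaw":{"type":"number"}},"required":["steps"]}

```bash
ls; mkdir -p pics; cat > h.py <<'E'
import numpy as np, cv2
from cell import state, read_camera, camera_model, job_done, env
def snap(n,f=None):
    m=camera_model(n); im=read_camera(n)
    if f: cv2.imwrite(f'pics/{f}.png',im[:,:,::-1])
    return im,m
def ray(m,u,v):
    K=np.array(m['K']); d=np.array([(u-K[0,2])/K[0,0],(v-K[1,2])/K[1,1]]); s=d.copy()
    for _ in range(20): s=d/(1+m['k1']*(s@s))
    R=np.array(m['rotation']); 
    return np.array(m['xyz'],float), R@np.array([s[0],-s[1],-1.])
def onz(m,u,v,z):
    o,d=ray(m,u,v); return o+d*(z-o[2])/d[2]
def tri(m1,p1,m2,p2):
    o1,d1=ray(m1,*p1);o2,d2=ray(m2,*p2)
    t=np.linalg.lstsq(np.c_[d1,-d2],o2-o1,rcond=None)[0]
    a=o1+d1*t[0];b=o2+d2*t[1]; return (a+b)/2,np.linalg.norm(a-b)
def proj(m,P):
    K=np.array(m['K']);R=np.array(m['rotation']);c=R.T@(np.array(P)-m['xyz']);s=np.array([c[0],-c[1]])/-c[2]
    s=s*(1+m['k1']*(s@s));return K[0,0]*s[0]+K[0,2],K[1,1]*s[1]+K[1,2]
E
python3 - <<'E'
from h import *
print(state(),env.grip_point_offset)
for n in('scene','side','wrist'):
    im,m=snap(n,n+'0'); print(n,m)
E
```

```text
pics
{'t': 0.0, 'joints': array([ 1.01538062e+00,  4.91558411e-01,  1.55946227e+00,  5.55103334e-06,
        1.09166549e+00, -1.05619067e-01]), 'qvel': array([ 9.40234780e-05, -1.18505083e-06,  2.53085739e-03,  7.85504214e-04,
       -1.39197172e-03, -1.47293413e-04]), 'tau': array([-4.36521632e-04, -6.12649441e+01, -2.58176601e+01,  6.92654005e-02,
        4.82831988e-02, -1.28400184e-04]), 'eef_pos': array([271.71070083, 562.81023827, 404.15792706]), 'tcp_rot': array([-3.14147248e+00,  1.08690157e-03,  1.12099719e+00]), 'ft_force': array([-0.50299973,  0.21093605,  0.04771453]), 'moment': array([-0.03233632,  0.06281718,  0.02221462]), 'opening': 1.0011710725575582} 171.3
scene {'K': array([[433.46744552,   0.        , 273.8477783 ],
       [  0.        , 433.46744552, 213.80936327],
       [  0.        ,   0.        ,   1.        ]]), 'k1': -0.009155825325434064, 'xyz': array([ 249.91664172, -247.98712563,  674.81435814]), 'rotation': array([ 0.85703588, -0.0083975 , -0.54334671])}
side {'K': array([[507.37121212,   0.        , 269.58614764],
       [  0.        , 507.37121212, 208.85858061],
       [  0.        ,   0.        ,   1.        ]]), 'k1': 0.036314242254963255, 'xyz': array([ 446.16211673, 1193.31215978,  585.49655098]), 'rotation': array([ 1.10820997,  0.01180049, -2.97401347])}
wrist {'K': array([[334.85961379,   0.        , 279.84569956],
       [  0.        , 334.85961379, 212.06146569],
       [  0.        ,   0.        ,   1.        ]]), 'k1': -0.08403038047834256, 'xyz': array([197.16178311, 598.78832532, 383.96797795]), 'rotation': array([-0.29654498,  0.0017125 ,  1.11994693])}
```

```bash
python3 - <<'E'
s=open('h.py').read()
s=s.replace("    m=camera_model(n); im","    m=cam(n); im").replace("def snap","""from scipy.spatial.transform import Rotation as Ro
def cam(n):
    m=camera_model(n); m['rotation']=Ro.from_euler('xyz',m['rotation']).as_matrix(); return m
def snap""",1)
open('h.py','w').write(s)
E
```

```text
(no output)
```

View pics/scene0.png

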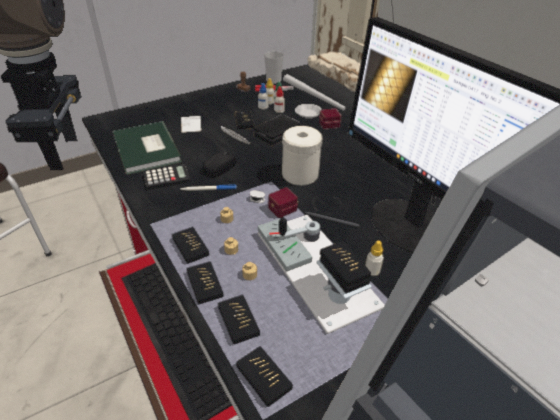

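View pics/side0.png

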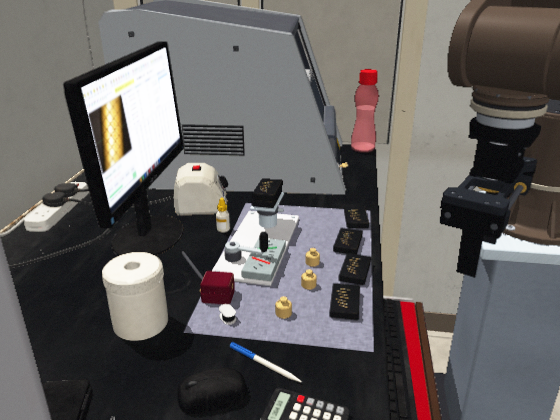

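```bash
python3 - <<'E'
from h import *
s=cam('scene');d=cam('side')
pr={'st1':((190,243),(346,299)),'st2':((205,280),(355,267)),'st3':((239,316),(347,238)),'st4':((265,372),(356,216)),
'wA':((227,214),(284,307)),'wB':((231,245),(309,279)),'wC':((249,270),(312,257)),'knobtop':((283,220),(264,234)),'pivot?':((312,226),(233,247)),'dropper':((376,244),(223,203)),'ringbox':((283,193),(218,280))}
for k,(a,b) in pr.items(): 
    P,e=tri(s,a,d,b); print(k,P.round(),round(e,1))
im=cv2.imread('pics/scene0.png')[170:400,160:400]; cv2.imwrite('pics/c1.png',cv2.resize(im,None,fx=2.6,fy=2.6,interpolation=cv2.INTER_CUBIC))
im=cv2.imread('pics/side0.png')[170:340,180:380]; cv2.imwrite('pics/c2.png',cv2.resize(im,None,fx=3.5,fy=3.5,interpolation=cv2.INTER_CUBIC))
E
```

```text
st1 [443. 412.  14.] 2.5
st2 [428. 301.  14.] 1.9
st3 [446. 189.  16.] 0.8
st4 [430.  71.  14.] 3.4
wA [553. 455.  15.] 3.1
wB [516. 360.  15.] 1.3
wC [516. 278.  15.] 1.3
knobtop [614. 310.  81.] 1.7
pivot? [683. 300.  39.] 2.7
dropper [738. 164.  73.] 3.4
ringbox [684. 426.  42.] 8.2
```

View pics/c1.png

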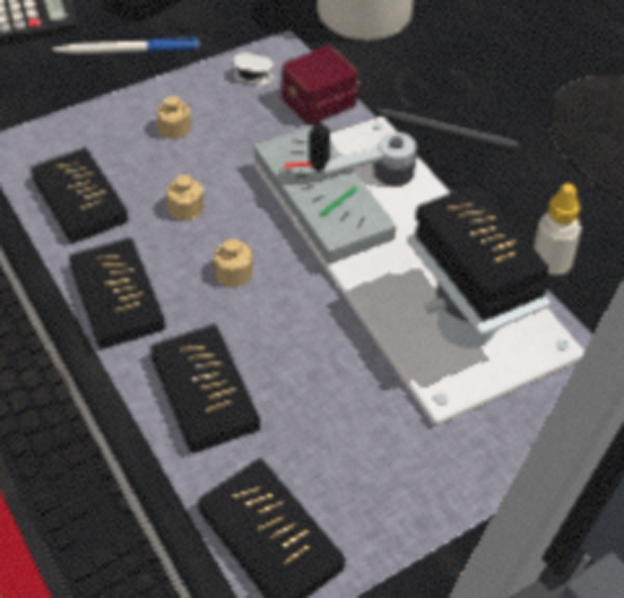

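View pics/c2.png

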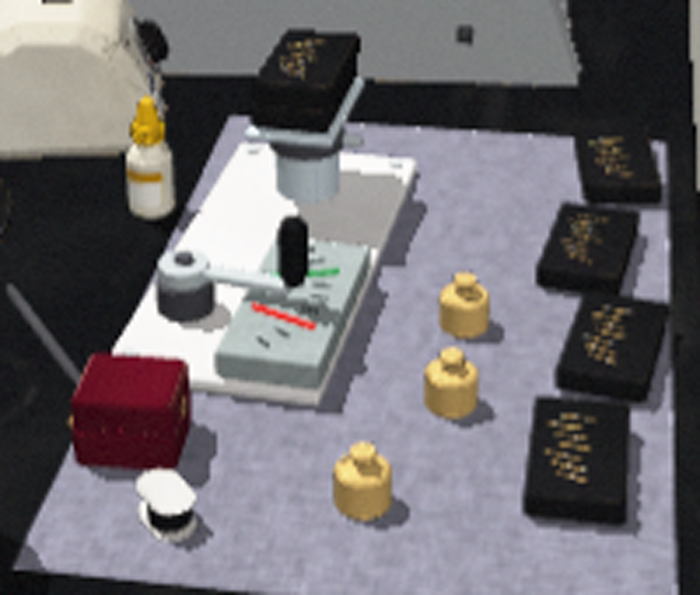

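```bash
cat >> h.py <<'E'
def to(x,y,z,yaw):
    s=state(); R=Ro.from_euler('xyz',s['tcp_rot']); T=Ro.from_euler('xyz',[np.pi,0,yaw])
    d=R.inv().apply(np.array([x,y,z])-s['eef_pos'])/10
    print('row',np.round(np.r_[d,(R.inv()*T).as_rotvec(degrees=True)],2).tolist(), 'n>=',max(np.linalg.norm(d)/4.17,(R.inv()*T).magnitude()/np.radians(7.16)).round(1))
E
python3 - <<'E'
from h import *
to(560,250,450,0)
s=cam('scene')
for u,v in [(440,400),(562,345),(377,127)]: print(onz(s,u/2.6+160,v/2.6+170,13).round())
E
```

```text
row [-15.64, 39.56, -4.56, 0.02, 0.05, 64.23] n>= 10.3
[579.  92.  13.]
[684.  85.  13.]
[702. 352.  13.]
```

Request:
arm_command([
  [-15.6,39.6,-4.6,0,0,64.2],
  [-15.6,39.6,-4.6,0,0,64.2],
  [-15.6,39.6,-4.6,0,0,64.2],
  [-15.6,39.6,-4.6,0,0,64.2],
  [-15.6,39.6,-4.6,0,0,64.2],
  [-15.6,39.6,-4.6,0,0,64.2],
  [-15.6,39.6,-4.6,0,0,64.2],
  [-15.6,39.6,-4.6,0,0,64.2],
  [-15.6,39.6,-4.6,0,0,64.2],
  [-15.6,39.6,-4.6,0,0,64.2],
  [-15.6,39.6,-4.6,0,0,64.2],
  [-15.6,39.6,-4.6,0,0,64.2],
])

```text
t: 1.15
eef_pos: [562.3, 247.8, 450.5]
tcp_rot: [3.141, -0.0, -0.003]
ft_force: [0.0, 0.3, -1.4]
opening: 1.002
```

```bash
python3 - <<'E'
from h import *
im,m=snap('wrist','w1'); print(state()['eef_pos'],state()['tcp_rot'],m['xyz'])
np.save('w1.npy',np.array([m],dtype=object),allow_pickle=True)
E
```

```text
[561.06814718 249.26212635 450.31505506] [-3.14159123e+00  6.28259141e-04 -1.48192058e-03] [562.67554362 330.68655029 430.22994738]
```

View pics/w1.png

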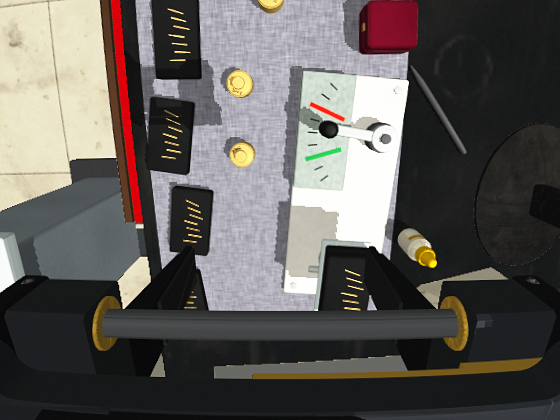

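```bash
python3 - <<'E'
from h import *
w=np.load('w1.npy',allow_pickle=True)[0]; s=cam('scene')
f=lambda n,P: print(n,np.round(P,1))
c=lambda u,v:(u/2.6+160,v/2.6+170)
for n,a,b in [('pivtop',(382,138),c(397,143)),('knobtop',(328,129),c(319,127))]:
    P,e=tri(w,a,s,b); f(n,[*P,e])
for n,p,z in [('plateUL',(302,68),12),('UR',(408,79),12),('LL',(285,292),12),('screwUR',(397,90),13),('screwLL',(293,285),13)]: f(n,onz(w,*p,z))
# mark lines in board, z unknown ~32
im=cv2.imread('pics/w1.png')[:,:,::-1].astype(int); r,g,b=im[...,0],im[...,1],im[...,2]
for n,m in [('red',(r>190)&(g<80)&(b<80)),('green',(g>130)&(r<80)&(b<120))]:
    m=m.copy();m[:,:295]=0;m[:,350:]=0;m[:60]=0;m[190:]=0
    v,u=np.nonzero(m); P=np.array([onz(w,a,c,32)[:2] for a,c in zip(u,v)]); l=cv2.fitLine(P.astype(np.float32),cv2.DIST_L2,0,.01,.01).ravel(); f(n,l)
E
```

```text
pivtop [681.9 299.3  43.3   5.1]
knobtop [612.9 311.5  83.6   3.4]
plateUL [588.7 378.8  12. ]
UR [715.6 367.9  12. ]
LL [568.9  84.   12. ]
screwUR [702.8 355.   13. ]
screwLL [580.1  95.7  13. ]
red [ 9.000e-01 -4.000e-01  6.162e+02  3.295e+02]
green [1.000e+00 3.000e-01 6.137e+02 2.806e+02]
```

Request:
arm_command([
  [5.2,-6.2,8,0,0,9.5],
  [5.2,-6.2,8,0,0,9.5],
  [5.2,-6.2,8,0,0,9.5],
  [5.2,-6.2,8,0,0,9.5],
  [5.2,-6.2,14,0,0,9.5],
  [5.2,-6.2,18,0,0,9.5],
  [5.2,-6.2,20,0,0,9.5],
  [5.2,-6.2,20,0,0,9.5],
  [5.2,-6.2,20,0,0,9.5],
])

```text
t: 1.95
eef_pos: [611.6, 313.1, 250.5]
tcp_rot: [3.14, 0.003, -0.164]
ft_force: [-0.0, -1.2, 0.5]
opening: 1.002
```

```bash
python3 - <<'E'
from h import *
im,m=snap('wrist','w2'); print(state()['eef_pos'],state()['tcp_rot'])
sm=snap('scene','s2')[0];im2=np.hstack([im,sm]);cv2.imwrite('pics/w2b.png',cv2.resize(im2[:,:,::-1],(800,300),interpolation=cv2.INTER_AREA))
E
```

```text
[612.26404963 313.09644026 252.5753709 ] [-3.14088826e+00 -8.65717963e-04 -1.64180381e-01]
```

View pics/w2b.png

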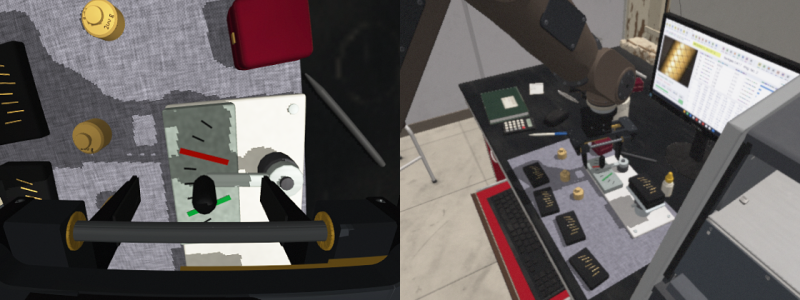

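Request:
arm_command([
  [0,0,0,0,0,0],
  [0,0,0,0,0,0],
  [0,0,0,0,0,0],
  [0,0,0,0,0,0],
  [0,0,0,0,0,0],
  [0,0,0,0,0,0],
  [0,0,0,0,0,0],
  [0,0,0,0,0,0],
  [0,0,0,0,0,0],
  [0,0,0,0,0,0],
], jaw=0)

```text
t: 2.88
eef_pos: [612.5, 312.2, 250.7]
tcp_rot: [3.142, 0.0, -0.165]
ft_force: [-0.3, 0.4, 0.6]
opening: 0.353
```

Request:
arm_command([
  [0.05,0.4,0,0,0,-3.3],
  [0.1,0.8,0,0,0,-6.6],
  [0.13,1.2,0,0,0,-10],
  [0.2,1.56,0,0,0,-13.2],
  [0.3,1.95,0,0,0,-16.5],
  [0.4,2.33,0,0,0,-19.8],
  [0.55,2.7,0,0,0,-23],
  [0.7,3.1,0,0,0,-26.4],
  [0.7,3.1,0,0,0,-26.4],
  [0.7,3.1,0,0,0,-26.4],
  [0.7,3.1,0,0,0,-26.4],
  [0.7,3.1,0,0,0,-26.4],
])

```text
t: 3.88
eef_pos: [615.4, 280.3, 250.7]
tcp_rot: [3.141, -0.004, 0.295]
ft_force: [10.3, -0.5, -4.9]
opening: 0.182
```

Request:
arm_command([
  [0,0,0,0,0,0],
  [0,0,0,0,0,0],
  [0,0,0,0,0,0],
  [0,0,0,0,0,0],
  [0,0,0,0,0,0],
  [0,0,-3,0,0,0],
  [0,0,-6,0,0,0],
  [0,0,-10,0,0,0],
  [0,0,-14,0,0,0],
  [0,0,-18,0,0,0],
  [0,0,-18,0,0,0],
  [0,0,-18,0,0,0],
], jaw=6)

```text
t: 4.88
eef_pos: [613.9, 280.5, 433.4]
tcp_rot: [-3.141, -0.005, 0.296]
ft_force: [-0.4, 0.3, -0.4]
opening: 0.631
```

```bash
python3 - <<'E'
from h import *
im,m=snap('wrist','w3'); print(state()['eef_pos'],state()['tcp_rot'])
np.save('w3.npy',np.array([m],dtype=object),allow_pickle=True)
E
```

```text
[613.90860764 280.4160801  431.19751244] [-3.14150085e+00 -1.03690785e-03  2.95548354e-01]
```

View pics/w3.png

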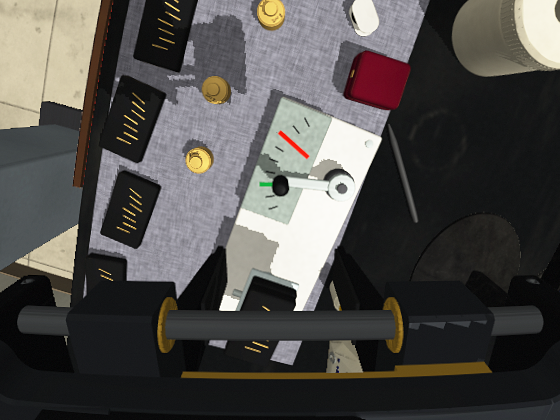

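```bash
python3 - <<'E'
from h import *
w=np.load('w1.npy',allow_pickle=True)[0]; v=np.load('w3.npy',allow_pickle=True)[0]
P,e=tri(w,(384,138),v,(342.5,185)); print('piv',P.round(1),e)
k0=onz(w,328,129,88);k=onz(v,281,184,88); print(k0.round(1),k.round(1))
for n,q in(('old',k0),('new',k)):
  d=(q-P)[:2]; t=-0.067; xs=d@[np.cos(t),np.sin(t)]; ys=d@[-np.sin(t),np.cos(t)]
  print(n,np.hypot(*d),np.degrees(0.7+np.arctan2(ys,-xs)))
# pile: show dark top; rough centre of the stone
print(onz(v,269,315,140))
E
```

```text
piv [691.  298.1  12.4] 0.7120853755362663
[610.7 312.4  88. ] [612.8 293.1  88. ]
old 81.56870277129353 46.39785189508913
new 78.32020784009819 32.6019606418933
[635.17354822 179.26108132 140.        ]
```

```bash
python3 - <<'E'
from h import *
im=cv2.imread('pics/w3.png')
cv2.imwrite('pics/c3.png',cv2.resize(im[90:240,230:380],None,fx=4,fy=4,interpolation=cv2.INTER_CUBIC))
E
```

```text
(no output)
```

View pics/c3.png

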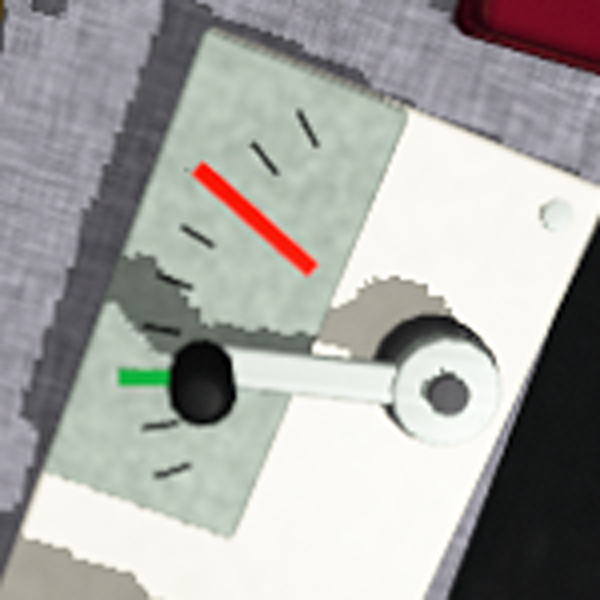

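Request:
arm_command([
  [0.1,-0.5,5,0,0,0],
  [0.1,-0.5,10,0,0,0],
  [0.1,-0.5,14,0,0,0],
  [0.1,-0.5,17,0,0,0],
  [0.1,-0.5,18,0,0,0],
  [0.1,-0.5,18,0,0,0],
  [0.1,-0.5,18,0,0,0],
])

```text
t: 5.52
eef_pos: [614.1, 285.7, 250.8]
tcp_rot: [-3.142, 0.001, 0.295]
ft_force: [-0.6, 0.0, 1.0]
opening: 0.632
```

Request:
arm_command([
  [0,0,0,0,0,0],
  [0,0,0,0,0,0],
  [0,0,0,0,0,0],
  [0,0,0,0,0,0],
  [0,0,0,0,0,0],
  [0,0,0,0,0,0],
  [0,0,0,0,0,0],
  [0,0,0,0,0,0],
  [0,0,0,0,0,0],
  [0,0,0,0,0,0],
  [0,0,0,0,0,0],
  [0,0,0,0,0,0],
], jaw=0)

```text
t: 6.52
eef_pos: [614.2, 285.7, 251.0]
tcp_rot: [-3.141, -0.002, 0.295]
ft_force: [5.9, 1.8, 0.3]
opening: 0.185
```

Request:
arm_command([
  [0,0.2,0,0,0,-1.5],
  [-0.02,0.4,0,0,0,-3.2],
  [-0.05,0.6,0,0,0,-5],
  [-0.05,0.6,0,0,0,-5],
  [-0.05,0.6,0,0,0,-5],
  [-0.05,0.6,0,0,0,-5],
])

```text
t: 7.02
eef_pos: [615.7, 279.6, 251.1]
tcp_rot: [3.141, -0.002, 0.383]
ft_force: [6.7, 0.8, -0.7]
opening: 0.18
```

Request:
arm_command([
  [0,0,0,0,0,0],
  [0,0,0,0,0,0],
  [0,0,0,0,0,0],
  [0,0,0,0,0,0],
  [0,0,0,0,0,0],
  [0,0,-3,0,0,0],
  [0,0,-6,0,0,0],
  [0,0,-10,0,0,0],
  [0,0,-14,0,0,0],
  [0,0,-18,0,0,0],
  [0,0,-18,0,0,0],
  [0,0,-18,0,0,0],
], jaw=6)

```text
t: 8.02
eef_pos: [614.7, 279.6, 433.3]
tcp_rot: [3.141, -0.004, 0.383]
ft_force: [-0.9, -0.1, -1.4]
opening: 0.628
```

```bash
python3 - <<'E'
from h import *
im,m=snap('wrist','w4'); print(state()['eef_pos'],state()['tcp_rot'])
np.save('w4.npy',np.array([m],dtype=object),allow_pickle=True)
u,v=map(int,proj(m,(645,285,50)));print(u,v)
cv2.imwrite('pics/c4.png',cv2.resize(im[v-75:v+75,u-75:u+75,::-1],None,fx=4,fy=4,interpolation=cv2.INTER_CUBIC))
to(625,100,470,-.067)
E
```

```text
[614.69863584 279.60051523 431.08383155] [-3.14157333e+00 -7.67325757e-04  3.82800363e-01]
305 193
row [-5.75, 17.04, -3.9, -0.01, -0.04, 25.77] n>= 4.4
```

View pics/c4.png

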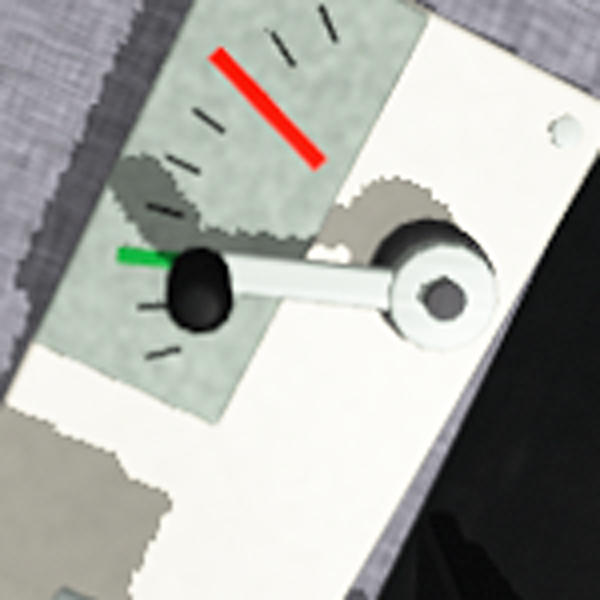

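```bash
python3 - <<'E'
from h import *
m=np.load('w4.npy',allow_pickle=True)[0]
c=lambda p:(p[0]/4+305-75,p[1]/4+193-75)
def ang(a,b,z):
    d=(onz(m,*c(b),z)-onz(m,*c(a),z))[:2]; return np.degrees(np.arctan2(d[1],d[0]))
im=cv2.imread('pics/w4.png')[:,:,::-1].astype(int); r,g,b=im[...,0],im[...,1],im[...,2]
for n,k in [('red',(r>190)&(g<90)&(b<90)),('green',(g>120)&(r<90)&(b<130))]:
    k=k.copy();k[:118]=0;k[268:]=0;k[:,:230]=0;k[:,380:]=0
    v,u=np.nonzero(k); P=np.array([onz(m,a,c_,32)[:2] for a,c_ in zip(u,v)],np.float32); l=cv2.fitLine(P,cv2.DIST_L2,0,.01,.01).ravel(); print(n,len(u),np.degrees(np.arctan2(l[1],l[0])))
print('bar',ang((235,252),(390,272),50),ang((233,292),(385,305),50),'board/edge',ang((220,420),(430,15),32)-90)
to(610,150,450,-.067)
E
```

```text
red 152 -24.395275
green 43 12.835524
bar 14.430053517499708 16.859310632434372 board/edge -4.115954335044776
row [-5.28, 11.85, -1.9, -0.01, -0.04, 25.77] n>= 3.6
```

Request:
arm_command([
  [-5.3,11.9,-1.9,0,0,25.8],
  [-5.3,11.9,-1.9,0,0,25.8],
  [-5.3,11.9,-1.9,0,0,25.8],
  [-5.3,11.9,-1.9,0,0,25.8],
  [-5.3,11.9,-1.9,0,0,25.8],
  [-5.3,11.9,-1.9,0,0,25.8],
  [-5.3,11.9,-1.9,0,0,25.8],
  [-5.3,11.9,-1.9,0,0,25.8],
], jaw=9.0)

```text
t: 8.73
eef_pos: [610.3, 150.7, 448.8]
tcp_rot: [3.142, 0.001, -0.064]
ft_force: [-0.0, 0.0, -0.3]
opening: 0.948
```

```bash
python3 - <<'E'
from h import *
im,m=snap('wrist','w5'); print(state()['eef_pos'],state()['tcp_rot'])
np.save('w5.npy',np.array([m],dtype=object),allow_pickle=True)
E
```

```text
[610.32282358 150.6889361  448.98787641] [ 3.14156401e+00  1.03667142e-03 -6.45773432e-02]
```

View pics/w5.png

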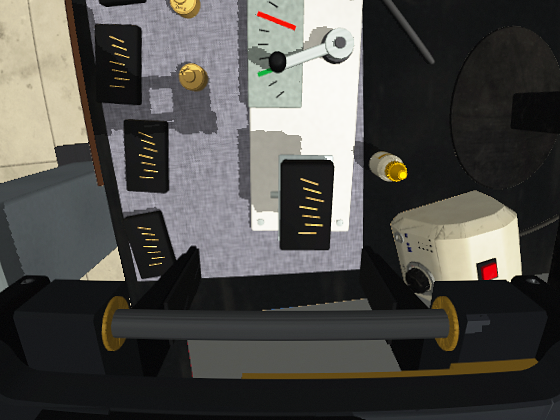

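```bash
cat >> h.py <<'E'
def blobs(im,m,zt,box,thr=45):
    """dark blobs -> (centre, angle of long side from y, dims) of top faces, corrected for seen side faces"""
    g=im.max(2).astype(np.uint8); k=(g<thr).astype(np.uint8)
    gold=((im[...,0].astype(int)-im[...,2])>50).astype(np.uint8); k|=gold
    k=cv2.morphologyEx(k,cv2.MORPH_CLOSE,np.ones((5,5)));k=cv2.morphologyEx(k,cv2.MORPH_OPEN,np.ones((5,5)))
    z=np.zeros_like(k); z[box[1]:box[3],box[0]:box[2]]=1; k&=z; out=[]
    for c in cv2.findContours(k,cv2.RETR_EXTERNAL,cv2.CHAIN_APPROX_NONE)[0]:
        if cv2.contourArea(c)<1200: continue
        P=np.array([onz(m,u,v,zt)[:2] for u,v in c[:,0]],np.float32)
        (cx,cy),(w,h),a=cv2.minAreaRect(P)
        if w>h: w,h=h,w; a+=90
        a=(a+90)%180-90
        t=np.radians(a); ex=np.array([np.cos(t),np.sin(t)]);ey=np.array([-ex[1],ex[0]]); C=np.array([cx,cy]); d=m['xyz'][:2]-C
        C2=C-ex*np.sign(d@ex)*max(w-52,0)/2-ey*np.sign(d@ey)*max(h-90,0)/2
        out.append((C2.round(1).tolist(),round(a,1),round(w,1),round(h,1),cv2.boundingRect(c)))
    return out
E
python3 - <<'E'
from h import *
ld=lambda n:(cv2.imread(f'pics/{n}.png')[:,:,::-1],np.load(n+'.npy',allow_pickle=True)[0])
w5=ld('w5');w1=ld('w1');w3=ld('w3')
print('w5');[print(b) for b in blobs(*w5,20,(90,0,183,285))]
print('w1');[print(b) for b in blobs(*w1,20,(145,0,217,258))]
print('w3');[print(b) for b in blobs(*w3,20,(100,0,205,250))]
for z in(110,130,150): print('pile',z,blobs(*w5,z,(262,140,345,262)))
s=cam('scene')
print([onz(w5[1],u,v,13).round(1) for u,v in((260,222),(340,222))])
c=lambda u,v:(u/2.6+160,v/2.6+170)
for a,b in (((282,160),c(418,205)),((332,160),c(468,190)),((331,249),c(546,265)),((281,249),c(492,290))): print(tri(w5[1],a,s,b))
E
```

```text
w5
([445.5, 191.0], -7.8, 54.4, 88.6, (124, 119, 45, 74))
([364.3, 59.7], -9.2, 132.9, 337.4, (90, 24, 93, 261))
w1
([444.4, 184.0], -8.0, 51.7, 99.4, (170, 186, 43, 72))
([404.8, 183.9], -8.8, 58.3, 209.2, (145, 97, 50, 161))
([444.4, 411.1], -1.1, 53.3, 85.0, (152, 0, 49, 79))
w3
([445.2, 192.1], -7.8, 53.8, 92.9, (101, 171, 59, 77))
([444.1, 406.9], -0.4, 55.0, 77.3, (134, 0, 63, 72))
([403.8, 381.6], 9.7, 76.7, 177.7, (100, 0, 66, 162))
pile 110 [([634.8, 139.3], -4.2, 50.7, 92.1, (280, 160, 54, 90))]
pile 130 [([633.7, 146.2], -4.2, 47.6, 86.3, (280, 160, 54, 90))]
pile 150 [([632.5, 152.1], -4.2, 44.4, 80.5, (280, 160, 54, 90))]
[array([579.9,  94.5,  13. ]), array([684.7,  87.6,  13. ])]
(array([615.90260033, 185.67024659, 104.9296233 ]), np.float64(4.019137127451747))
(array([662.90603477, 183.2270919 ,  98.27096574]), np.float64(1.5388126265135702))
(array([657.99229189,  92.75196747, 107.90053472]), np.float64(2.940157914226254))
(array([609.07323714,  94.62525839, 109.18152522]), np.float64(3.980337477270158))
```

```bash
sed -i 's/MORPH_CLOSE,np.ones((5,5))/MORPH_CLOSE,np.ones((cl,cl))/; s/box,thr=45)/box,thr=45,cl=5)/' h.py
python3 - <<'E'
from h import *
ld=lambda n:(cv2.imread(f'pics/{n}.png')[:,:,::-1],np.load(n+'.npy',allow_pickle=True)[0])
w5=ld('w5');w1=ld('w1')
for t in(30,45,60):
  for cl in (1,3):
    print(t,cl);[print(' 5',b) for b in blobs(*w5,20,(90,0,183,285),t,cl)];[print(' 1',b) for b in blobs(*w1,20,(145,0,217,258),t,cl)]
im=w5[0][195:290,85:195,::-1]; a=cv2.resize(im,None,fx=5,fy=5,interpolation=cv2.INTER_CUBIC)
cv2.imwrite('pics/c5.png',a)
E
```

```text
30 1
 5 ([369.7, 54.4], -17.8, 129.4, 188.3, (90, 156, 93, 129))
 5 ([445.9, 190.8], -7.8, 54.0, 88.2, (124, 120, 45, 72))
 5 ([420.3, 300.4], -9.3, 64.0, 126.6, (90, 25, 52, 110))
30 3
 5 ([445.9, 190.8], -7.8, 54.0, 88.2, (124, 120, 45, 72))
 5 ([364.3, 59.8], -9.2, 132.9, 336.9, (90, 24, 93, 261))
45 1
 5 ([445.6, 191.0], -7.8, 54.3, 88.6, (124, 119, 45, 74))
 5 ([364.3, 59.8], -9.2, 132.9, 337.0, (90, 24, 93, 261))
 1 ([444.4, 184.0], -8.0, 51.7, 99.4, (170, 186, 43, 72))
 1 ([423.8, 302.4], -8.8, 57.7, 88.4, (145, 97, 50, 77))
 1 ([444.5, 411.1], -1.0, 53.2, 85.1, (152, 0, 49, 79))
45 3
 5 ([445.5, 191.0], -7.8, 54.4, 88.6, (124, 119, 45, 74))
 5 ([364.3, 59.7], -9.2, 132.9, 337.4, (90, 24, 93, 261))
 1 ([444.4, 184.0], -8.0, 51.7, 99.4, (170, 186, 43, 72))
 1 ([405.4, 183.8], -8.8, 57.7, 209.2, (145, 97, 50, 161))
 1 ([444.4, 411.1], -1.1, 53.3, 85.0, (152, 0, 49, 79))
60 1
 5 ([445.5, 191.1], -7.5, 54.7, 89.2, (124, 119, 45, 74))
 5 ([364.3, 59.7], -9.2, 132.9, 337.5, (90, 24, 93, 261))
 1 ([444.2, 184.0], -8.2, 52.2, 99.6, (170, 186, 43, 72))
 1 ([405.2, 183.8], -8.9, 57.9, 209.3, (145, 97, 50, 161))
 1 ([444.2, 411.1], -1.2, 54.3, 85.0, (152, 0, 50, 79))
60 3
 5 ([445.5, 191.0], -7.5, 54.7, 89.4, (124, 119, 45, 74))
 5 ([364.3, 59.7], -9.2, 132.9, 337.5, (90, 24, 93, 261))
 1 ([444.2, 184.0], -8.2, 52.2, 99.6, (170, 186, 43, 72))
 1 ([404.8, 183.9], -9.0, 58.0, 209.4, (145, 97, 50, 161))
 1 ([444.1, 411.1], -1.1, 54.3, 85.1, (152, 0, 50, 79))
```

View pics/c5.png

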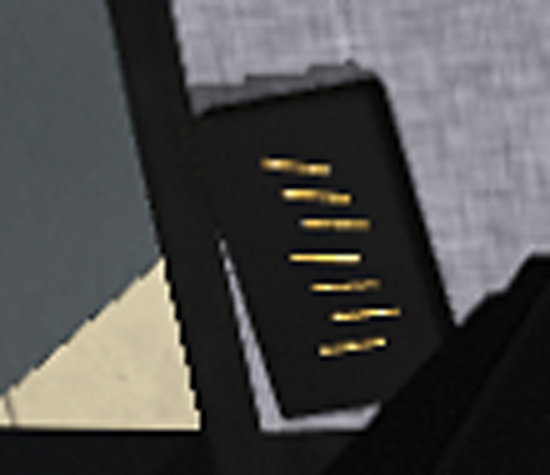

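```bash
python3 - <<'E'
from h import *
m=np.load('w5.npy',allow_pickle=True)[0]; w1=np.load('w1.npy',allow_pickle=True)[0]
c=lambda u,v:onz(m,u/5+85,v/5+195,20)[:2]
def st(TL,BL,TR):
    e=TL-BL;L=np.hypot(*e);e/=L;n=np.array([e[1],-e[0]]); print(((TL+BL)/2+26*n).round(1),'L',L.round(1),'W',np.hypot(*(TR-TL)).round(1),'ang',np.degrees(np.arctan2(-e[0],e[1])).round(1),'alt',((TL+TR)/2-45*e).round(1))
st(c(193,117),c(283,418),c(380,80))
f=lambda u,v:onz(w1,u,v,20)[:2]
st(f(157,98),f(147,168),f(195,101))
to(445.4,191,250,-.136)
E
```

```text
[431.7  70.9] L 88.8 W 52.4 ang 4.6 alt [431.7  71.6]
[432.  298.6] L 86.1 W 45.6 ang -14.1 alt [429.  300.8]
row [-16.7, -2.96, 19.92, 0.0, 0.06, 4.09] n>= 6.3
```

Request:
arm_command([
  [-4,-0.7,0,0,0,1],
  [-8,-1.4,0,0,0,2],
  [-12,-2.1,3,0,0,4.1],
  [-16.7,-2.95,7,0,0,4.1],
  [-16.7,-2.95,11,0,0,4.1],
  [-16.7,-2.95,15,0,0,4.1],
  [-16.7,-2.95,18,0,0,4.1],
  [-16.7,-2.95,19.9,0,0,4.1],
  [-16.7,-2.95,19.9,0,0,4.1],
  [-16.7,-2.95,19.9,0,0,4.1],
], jaw=7.5)

```text
t: 9.62
eef_pos: [445.8, 190.8, 250.2]
tcp_rot: [3.141, 0.002, -0.138]
ft_force: [0.2, -0.0, 0.2]
opening: 0.787
```

```bash
python3 - <<'E'
from h import *
im,m=snap('wrist','w6'); print(state()['eef_pos'],state()['tcp_rot'],state()['ft_force'])
np.save('w6.npy',np.array([m],dtype=object),allow_pickle=True)
to(445.4,191,194.5,-.136)
E
```

```text
[446.10101556 190.75472505 251.46070138] [-3.14140993e+00 -1.73503743e-04 -1.37906803e-01] [-0.28427927 -0.30201882  0.6539919 ]
row [-0.07, -0.01, 5.7, -0.01, -0.01, -0.11] n>= 1.4
```

View pics/w6.png

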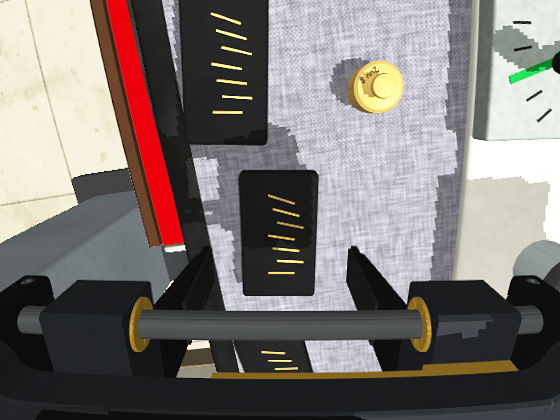

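```bash
python3 - <<'E'
from h import *
im=cv2.imread('pics/w6.png')[:,:,::-1];m=np.load('w6.npy',allow_pickle=True)[0]
[print(b) for b in blobs(im,m,20,(226,150,340,310))]
[print(b) for b in blobs(im,m,20,(183,0,275,160),45,1)]
a,b=onz(m,186,137,20)[:2],onz(m,266,143,20)[:2]; e=(b-a);print(a,b,np.hypot(*e));e/=np.hypot(*e);print('st2',(a+b)/2+45*np.array([-e[1],e[0]]),np.degrees(np.arctan2(e[1],e[0])))
print('gp',proj(m,(446,190.8,20)))
E
```

```text
([444.3, 192.2], -8.0, 50.4, 89.9, (239, 170, 79, 126))
([425.4, 294.2], -9.5, 52.3, 92.0, (183, 0, 85, 160))
[396.8387346  265.26823174] [445.46624252 254.49105349] 49.80745021601667
st2 [430.88944597 303.81358917] -12.496315507801011
gp (np.float64(280.96890140422147), np.float64(238.07820841750373))
```

Request:
arm_command([
  [-0.05,0,2,0,0,0],
  [-0.05,0,4,0,0,0],
  [-0.05,0,5,0,0,0],
  [-0.05,0,5.6,0,0,0],
  [-0.05,0,5.6,0,0,0],
  [-0.05,0,5.6,0,0,0],
])

```text
t: 10.17
eef_pos: [445.5, 190.4, 195.6]
tcp_rot: [-3.141, -0.001, -0.139]
ft_force: [1.0, -1.2, 1.0]
opening: 0.788
```

Request:
arm_command([
  [0,0,0,0,0,0],
  [0,0,0,0,0,0],
  [0,0,0,0,0,0],
  [0,0,0,0,0,0],
  [0,0,0,0,0,0],
  [0,0,0,0,0,0],
  [0,0,0,0,0,0],
  [0,0,0,0,0,0],
], jaw=3.0)

```text
t: 10.83
eef_pos: [445.2, 190.3, 195.1]
tcp_rot: [-3.141, -0.0, -0.139]
ft_force: [-1.2, -0.4, 5.6]
opening: 0.548
```

Request:
arm_command([
  [0,0,-0.5,0,0,0],
  [0,0,-1.5,0,0,0],
  [0,0,-4,0,0,0],
  [0,0,-8,0,0,0],
  [0,0,-12,0,0,0],
  [0,0,-15,0,0,0],
  [0,0,-17,0,0,0],
  [0,0,-17,0,0,0],
  [0,0,-17,0,0,0],
])

```text
t: 11.58
eef_pos: [444.7, 190.2, 365.7]
tcp_rot: [-3.141, -0.002, -0.139]
ft_force: [-0.1, 0.4, -2.6]
opening: 0.548
```

```bash
python3 - <<'E'
from h import *
s=state();print(s['eef_pos'],s['tcp_rot'],s['ft_force'],s['opening'])
# stone y offset in tool +1.5 world
to(635.5,137.3,330,-.068)
E
```

```text
[444.74418938 190.16188111 365.70346208] [-3.14063194e+00 -2.07116027e-03 -1.39085801e-01] [-0.08728691  0.43117136 -2.61429813] 0.5481188218573785
row [19.62, 2.59, 3.61, -0.05, -0.12, -4.07] n>= 4.8
```

Request:
arm_command([
  [4,0.5,0,0,0,-1],
  [8,1.1,0,0,0,-2],
  [12,1.6,0,0,0,-3],
  [16,2.1,0,0,0,-4.1],
  [19.6,2.6,0,0,0,-4.1],
  [19.6,2.6,0,0,0,-4.1],
  [19.6,2.6,1.5,0,0,-4.1],
  [19.6,2.6,3,0,0,-4.1],
  [19.6,2.6,4,0,0,-4.1],
  [19.6,2.6,4.6,0,0,-4.1],
  [19.6,2.6,4.6,0,0,-4.1],
  [19.6,2.6,4.6,0,0,-4.1],
])

```text
t: 12.58
eef_pos: [635.7, 137.4, 318.4]
tcp_rot: [3.142, 0.001, -0.067]
ft_force: [-0.1, 0.2, -1.6]
opening: 0.551
```

```bash
python3 - <<'E'
from h import *
s=state();print(s['eef_pos'],s['tcp_rot'],s['ft_force'],s['opening'])
im,m=snap('scene','s7');im2,_=snap('side','d7')
cv2.imwrite('pics/c7.png',np.hstack([cv2.resize(im[180:360,270:450],None,fx=2.2,fy=2.2),cv2.resize(im2[150:330,190:370],None,fx=2.2,fy=2.2)])[:,:,::-1])
to(635.5,137.3,310,-.068)
E
```

```text
[635.7100635  137.44881684 318.35863154] [ 3.14151237e+00  8.47940927e-04 -6.74507345e-02] [-0.09875761  0.16759139 -1.58860933] 0.5511961398079552
row [-0.03, 0.02, 0.94, -0.01, -0.05, 0.03] n>= 0.2
```

View pics/c7.png

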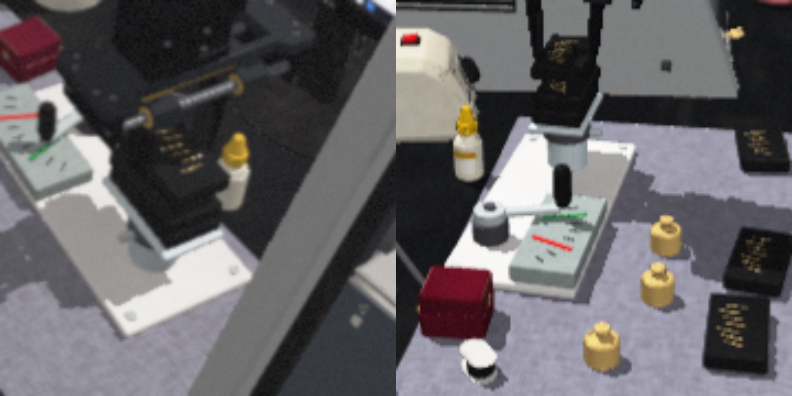

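Request:
arm_command([
  [0,0,0.15,0,0,0],
  [0,0,0.3,0,0,0],
  [0,0,0.45,0,0,0],
  [0,0,0.6,0,0,0],
  [0,0,0.6,0,0,0],
  [0,0,0.6,0,0,0],
])

```text
t: 13.18
eef_pos: [635.7, 137.3, 312.7]
tcp_rot: [-3.142, 0.0, -0.068]
ft_force: [0.2, -0.8, -2.4]
opening: 0.544
```

Request:
arm_command([
  [0,0,0.1,0,0,0],
  [0,0,0.2,0,0,0],
  [0,0,0.3,0,0,0],
  [0,0,0.3,0,0,0],
  [0,0,0.3,0,0,0],
])

```text
t: 13.6
eef_pos: [635.7, 137.4, 309.7]
tcp_rot: [-3.142, 0.0, -0.068]
ft_force: [-0.1, 0.6, -1.3]
opening: 0.545
```

Request:
arm_command([
  [0,0,0.1,0,0,0],
  [0,0,0.2,0,0,0],
  [0,0,0.2,0,0,0],
  [0,0,0.2,0,0,0],
])

```text
t: 13.93
eef_pos: [635.7, 137.3, 307.7]
tcp_rot: [-3.142, 0.0, -0.068]
ft_force: [1.0, -0.3, -1.7]
opening: 0.55
```

Request:
arm_command([
  [0,0,0.1,0,0,0],
  [0,0,0.2,0,0,0],
  [0,0,0.2,0,0,0],
  [0,0,0.2,0,0,0],
])

```text
t: 14.27
eef_pos: [635.7, 137.4, 305.6]
tcp_rot: [-3.142, 0.0, -0.068]
ft_force: [0.2, -0.4, -1.9]
opening: 0.548
```

Request:
arm_command([
  [0,0,0.1,0,0,0],
  [0,0,0.2,0,0,0],
  [0,0,0.2,0,0,0],
  [0,0,0.2,0,0,0],
])

```text
t: 14.6
eef_pos: [635.7, 137.3, 304.7]
tcp_rot: [-3.141, -0.001, -0.068]
ft_force: [-2.1, -0.3, 5.7]
opening: 0.546
```

Request:
arm_command([
  [0,0,0.1,0,0,0],
  [0,0,0.15,0,0,0],
  [0,0,0.15,0,0,0],
  [0,0,0.15,0,0,0],
])

```text
t: 14.93
eef_pos: [635.5, 137.3, 304.7]
tcp_rot: [-3.141, -0.002, -0.068]
ft_force: [-6.8, -0.3, 19.4]
opening: 0.549
```

Request:
arm_command([
  [0,0,-0.15,0,0,0],
  [0,0,-0.15,0,0,0],
])

```text
t: 15.1
eef_pos: [635.7, 137.3, 304.7]
tcp_rot: [-3.141, -0.001, -0.068]
ft_force: [-2.1, -0.9, 9.4]
opening: 0.551
```

Request:
arm_command([
  [0,0,0,0,0,0],
  [0,0,0,0,0,0],
  [0,0,0,0,0,0],
  [0,0,0,0,0,0],
  [0,0,-1,0,0,0],
  [0,0,-3,0,0,0],
  [0,0,-6,0,0,0],
  [0,0,-10,0,0,0],
  [0,0,-10,0,0,0],
  [0,0,-10,0,0,0],
], jaw=7.0)

```text
t: 15.93
eef_pos: [635.6, 137.4, 406.7]
tcp_rot: [-3.141, -0.005, -0.067]
ft_force: [0.5, -0.0, -0.4]
opening: 0.736
```

```bash
python3 - <<'E'
from h import *
s=state();print(s['eef_pos'],s['tcp_rot'],s['ft_force'],s['opening'])
im,m=snap('wrist','w8');np.save('w8.npy',np.array([m],dtype=object),allow_pickle=True)
print([ (z,blobs(im,m,z,(200,130,345,305))) for z in (129.6,)])
to(429,302,300,-.16)
E
```

```text
[635.59393496 137.36607945 406.74934233] [-3.1406085  -0.00491388 -0.06749792] [ 0.46529792 -0.02174657 -0.40271239] 0.7361035822965019
[(129.6, [([607.6, 84.5], 86.0, 54.8, 127.5, (200, 247, 145, 58)), ([635.9, 139.1], -3.7, 50.2, 94.1, (246, 154, 65, 113))])]
row [-21.73, -15.03, 10.45, -0.02, -0.1, 5.3] n>= 6.8
```

View pics/w8.png

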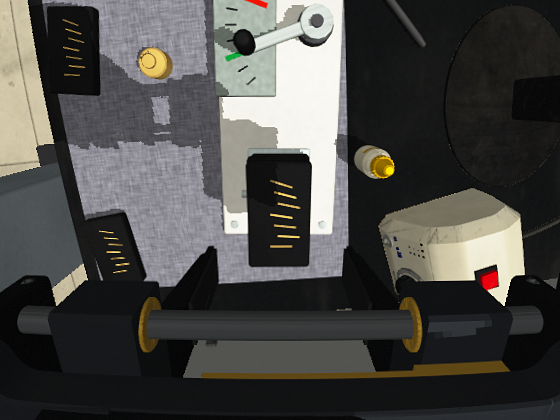

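Request:
arm_command([
  [-4,-2.6,0,0,0,1],
  [-8,-5.2,1,0,0,2],
  [-12,-7.8,3,0,0,4],
  [-16,-10.4,5,0,0,5.3],
  [-20,-12.8,8,0,0,5.3],
  [-21.7,-13.8,10.5,0,0,5.3],
  [-21.7,-13.8,10.5,0,0,5.3],
  [-21.7,-13.8,10.5,0,0,5.3],
  [-21.7,-13.8,10.5,0,0,5.3],
  [-21.7,-13.8,10.5,0,0,5.3],
], jaw=7.5)

```text
t: 16.82
eef_pos: [428.9, 289.7, 298.6]
tcp_rot: [3.141, 0.0, -0.16]
ft_force: [0.4, 0.7, 0.6]
opening: 0.793
```

```bash
cat >> h.py <<'E'
def near(P,f,half=(45,62),**k):
    im,m=snap('wrist',f); np.save(f+'.npy',np.array([m],dtype=object),allow_pickle=True)
    q=np.array([proj(m,(P[0]+a*half[0],P[1]+b*half[1],20)) for a in(-1,1) for b in(-1,1)])
    lo=np.maximum(q.min(0).astype(int),0);hi=q.max(0).astype(int); print('box',lo,hi,state()['eef_pos'])
    for t in(30,45,60):
        for c in(1,3): print(t,c,blobs(im,m,20,(*lo,*hi),t,c))
E
python3 - <<'E'
from h import *
near((429,302),'w9',(32,62))
E
```

```text
box [222 116] [326 276] [429.2526016  289.47012085 298.91882446]
30 1 [([416.6, 321.7], -8.0, 23.8, 53.8, (242, 146, 32, 68))]
30 3 [([417.1, 321.7], -8.2, 25.0, 53.9, (242, 146, 34, 68))]
45 1 [([426.5, 303.2], -9.2, 51.1, 88.5, (242, 145, 65, 108))]
45 3 [([420.7, 304.1], -9.1, 57.4, 88.5, (236, 145, 71, 108)), ([388.1, 287.9], -11.3, 16.3, 115.7, (222, 138, 20, 138))]
60 1 [([406.0, 283.9], -12.1, 69.6, 117.2, (222, 136, 86, 140))]
60 3 [([406.0, 283.9], -12.1, 69.6, 117.2, (222, 136, 86, 140))]
```

```bash
python3 - <<'E'
from h import *
to(426.9,303,195,-.16)
E
```

```text
row [-0.45, -1.29, 10.39, -0.02, -0.02, -0.03] n>= 2.5
```

Request:
arm_command([
  [-0.45,-1.3,3,0,0,0],
  [-0.45,-1.3,6,0,0,0],
  [-0.45,-1.3,8.5,0,0,0],
  [-0.45,-1.3,10,0,0,0],
  [-0.45,-1.3,10.4,0,0,0],
  [-0.45,-1.3,10.4,0,0,0],
  [-0.45,-1.3,10.4,0,0,0],
])

```text
t: 17.45
eef_pos: [426.9, 303.0, 195.6]
tcp_rot: [-3.141, -0.001, -0.161]
ft_force: [-0.5, -0.8, 0.3]
opening: 0.789
```

Request:
arm_command([
  [0,0,0,0,0,0],
  [0,0,0,0,0,0],
  [0,0,0,0,0,0],
  [0,0,0,0,0,0],
  [0,0,0,0,0,0],
  [0,0,0,0,0,0],
  [0,0,0,0,0,0],
  [0,0,0,0,0,0],
], jaw=3.0)

```text
t: 18.12
eef_pos: [426.2, 303.3, 195.3]
tcp_rot: [-3.141, -0.001, -0.16]
ft_force: [-0.3, -0.5, 6.9]
opening: 0.548
```

Request:
arm_command([
  [0,0,-0.5,0,0,0],
  [0,0,-1.5,0,0,0],
  [0,0,-4,0,0,0],
  [0,0,-8,0,0,0],
  [0,0,-12,0,0,0],
  [0,0,-15,0,0,0],
  [0,0,-17,0,0,0],
  [0,0,-17.5,0,0,0],
  [0,0,-17.5,0,0,0],
])

```text
t: 18.87
eef_pos: [425.8, 303.1, 371.2]
tcp_rot: [-3.14, -0.002, -0.16]
ft_force: [-0.1, 0.0, -2.7]
opening: 0.551
```

```bash
python3 - <<'E'
from h import *
s=state();print(s['eef_pos'],s['tcp_rot'],s['ft_force'],s['opening'])
to(635.7,138.9,329,-.067)
E
```

```text
[425.83018133 303.13410993 371.22991082] [-3.13978027e+00 -2.28548546e-03 -1.59941889e-01] [-0.14389467  0.00792434 -2.66703324] 0.5513096926600604
row [23.33, 12.88, 4.25, -0.1, -0.14, -5.33] n>= 6.5
```

Request:
arm_command([
  [3.6,2,0,0,0,-1],
  [7.2,4,0,0,0,-2],
  [10.8,6,0,0,0,-3],
  [14.4,8,0,0,0,-4],
  [18,10,0,0,0,-5.3],
  [21.6,11.9,0,0,0,-5.3],
  [23.3,12.9,0,0,0,-5.3],
  [23.3,12.9,1,0,0,-5.3],
  [23.3,12.9,2.5,0,0,-5.3],
  [23.3,12.9,3.8,0,0,-5.3],
  [23.3,12.9,4.2,0,0,-5.3],
  [23.3,12.9,4.2,0,0,-5.3],
])

```text
t: 19.87
eef_pos: [635.1, 139.0, 325.1]
tcp_rot: [3.141, 0.005, -0.067]
ft_force: [0.8, 0.1, -2.2]
opening: 0.549
```

Request:
arm_command([
  [0,0,0.1,0,0,0],
  [0,0,0.2,0,0,0],
  [0,0,0.3,0,0,0],
  [0,0,0.3,0,0,0],
  [0,0,0.3,0,0,0],
])

```text
t: 20.28
eef_pos: [635.6, 138.8, 325.1]
tcp_rot: [-3.141, -0.001, -0.067]
ft_force: [-0.7, -0.1, -1.8]
opening: 0.542
```

Request:
arm_command([
  [0,0,0.1,0,0,0],
  [0,0,0.18,0,0,0],
  [0,0,0.18,0,0,0],
  [0,0,0.18,0,0,0],
])

```text
t: 20.62
eef_pos: [635.6, 138.7, 322.9]
tcp_rot: [-3.142, -0.0, -0.068]
ft_force: [0.3, 0.4, -1.5]
opening: 0.548
```

Request:
arm_command([
  [0,0,0.07,0,0,0],
  [0,0,0.07,0,0,0],
  [0,0,0.07,0,0,0],
])

```text
t: 20.87
eef_pos: [635.6, 138.7, 322.6]
tcp_rot: [-3.141, -0.0, -0.068]
ft_force: [-1.9, -0.9, 2.8]
opening: 0.549
```

Request:
arm_command([
  [0,0,0,0,0,0],
  [0,0,0,0,0,0],
  [0,0,0,0,0,0],
  [0,0,0,0,0,0],
  [0,0,-1,0,0,0],
  [0,0,-3,0,0,0],
  [0,0,-6,0,0,0],
  [0,0,-10,0,0,0],
  [0,0,-10,0,0,0],
  [0,0,-10,0,0,0],
], jaw=7.0)

```text
t: 21.7
eef_pos: [635.4, 138.8, 425.3]
tcp_rot: [-3.141, -0.005, -0.068]
ft_force: [-0.0, 0.2, -0.1]
opening: 0.735
```

```bash
python3 - <<'E'
from h import *
s=state();print(s['eef_pos'],s['tcp_rot'],s['ft_force'],s['opening'])
im,m=snap('wrist','w10');np.save('w10.npy',np.array([m],dtype=object),allow_pickle=True)
u,v=map(int,proj(m,(635.5,139,147.6)));print(blobs(im,m,147.6,(u-50,v-75,u+50,v+70)))
to(444,398,300,-.02)
E
```

```text
[635.40432878 138.75963835 425.33088224] [-3.14061444 -0.00497111 -0.06750134] [-0.01193941  0.2143747  -0.09371494] 0.7347271508739917
[([635.6, 139.1], -3.7, 50.2, 96.2, (246, 153, 65, 115))]
row [-20.86, -24.57, 12.31, -0.02, -0.1, -2.72] n>= 8.3
```

Request:
arm_command([
  [-2.6,-3.1,0,0,0,0],
  [-5.2,-6.2,1,0,0,0],
  [-7.8,-9.3,3,0,0,0],
  [-10.4,-12.4,5,0,0,-1],
  [-13,-15.5,7,0,0,-2],
  [-15.6,-18.6,9,0,0,-2.7],
  [-18.2,-21.5,11,0,0,-2.7],
  [-20.9,-24.6,12.3,0,0,-2.7],
  [-20.9,-24.6,12.3,0,0,-2.7],
  [-20.9,-24.6,12.3,0,0,-2.7],
  [-20.9,-24.6,12.3,0,0,-2.7],
], jaw=7.5)

```text
t: 22.67
eef_pos: [443.1, 398.7, 298.1]
tcp_rot: [3.14, 0.002, -0.018]
ft_force: [0.4, 0.4, 0.0]
opening: 0.789
```

```bash
python3 - <<'E'
from h import *
near((444,411),'w11',(36,62))
to(444,411,195,-.02)
E
```

```text
box [231 120] [327 272] [443.83301702 398.08166802 298.76295956]
30 1 [([431.2, 436.9], -1.2, 26.0, 43.9, (247, 141, 35, 57))]
30 3 [([431.2, 435.7], -1.1, 26.0, 46.4, (247, 141, 35, 60))]
45 1 [([443.1, 415.1], -1.0, 50.6, 88.6, (247, 140, 67, 109))]
45 3 [([443.1, 415.1], -1.0, 50.6, 88.6, (247, 140, 67, 109))]
60 1 [([443.0, 415.1], -0.9, 50.8, 88.7, (247, 140, 67, 109))]
60 3 [([443.1, 415.1], -0.9, 50.8, 88.7, (247, 140, 67, 109))]
row [-0.0, -1.3, 10.38, 0.04, 0.04, 0.01] n>= 2.5
```

Request:
arm_command([
  [-0.1,-1.7,3,0,0,0],
  [-0.1,-1.7,6,0,0,0],
  [-0.1,-1.7,8.5,0,0,0],
  [-0.1,-1.7,10,0,0,0],
  [-0.1,-1.7,10.4,0,0,0],
  [-0.1,-1.7,10.4,0,0,0],
  [-0.1,-1.7,10.4,0,0,0],
])

```text
t: 23.3
eef_pos: [443.9, 414.8, 196.2]
tcp_rot: [-3.141, -0.001, -0.022]
ft_force: [0.6, -1.1, 0.2]
opening: 0.793
```

Request:
arm_command([
  [0,0,0,0,0,0],
  [0,0,0,0,0,0],
  [0,0,0,0,0,0],
  [0,0,0,0,0,0],
  [0,0,0,0,0,0],
  [0,0,0,0,0,0],
  [0,0,0,0,0,0],
  [0,0,0,0,0,0],
], jaw=3.0)

```text
t: 23.97
eef_pos: [443.1, 415.4, 195.9]
tcp_rot: [-3.141, -0.001, -0.02]
ft_force: [-1.3, -1.2, 6.3]
opening: 0.548
```

Request:
arm_command([
  [0,0,-0.5,0,0,0],
  [0,0,-1.5,0,0,0],
  [0,0,-4,0,0,0],
  [0,0,-8,0,0,0],
  [0,0,-12,0,0,0],
  [0,0,-15,0,0,0],
  [0,0,-18,0,0,0],
  [0,0,-19.5,0,0,0],
  [0,0,-19.5,0,0,0],
])

```text
t: 24.72
eef_pos: [442.8, 415.3, 394.6]
tcp_rot: [-3.138, -0.005, -0.02]
ft_force: [0.6, -0.1, -1.5]
opening: 0.545
```

```bash
python3 - <<'E'
from h import *
s=state();print(s['eef_pos'],s['tcp_rot'],s['ft_force'],s['opening'])
to(635.7,138.9,346,-.067)
E
```

```text
[442.82850848 415.32428238 394.62174504] [-3.13752557 -0.00503951 -0.02026743] [ 0.55597397 -0.12978638 -1.4675737 ] 0.5451170621425265
row [19.82, 27.27, 4.85, -0.24, -0.28, 2.68] n>= 8.2
```

Request:
arm_command([
  [2.5,3.4,0,0,0,0.5],
  [5,6.8,0,0,0,1],
  [7.5,10.2,0,0,0,1.5],
  [10,13.6,0,0,0,2],
  [12.5,17,0,0,0,2.7],
  [15,20.4,0,0,0,2.7],
  [17.5,23.8,0,0,0,2.7],
  [19.8,27.3,0,0,0,2.7],
  [19.8,27.3,1.5,0,0,2.7],
  [19.8,27.3,3,0,0,2.7],
  [19.8,27.3,4,0,0,2.7],
  [19.8,27.3,4,0,0,2.7],
])

```text
t: 25.72
eef_pos: [634.9, 138.2, 347.0]
tcp_rot: [3.141, 0.005, -0.068]
ft_force: [-0.5, 0.7, -1.9]
opening: 0.547
```

Request:
arm_command([
  [0,0,0.1,0,0,0],
  [0,0,0.2,0,0,0],
  [0,0,0.2,0,0,0],
  [0,0,0.2,0,0,0],
])

```text
t: 26.05
eef_pos: [635.3, 138.7, 348.9]
tcp_rot: [-3.141, -0.001, -0.067]
ft_force: [-0.3, -0.1, -2.3]
opening: 0.545
```

Request:
arm_command([
  [0,0,0.15,0,0,0],
  [0,0,0.3,0,0,0],
  [0,0,0.45,0,0,0],
  [0,0,0.6,0,0,0],
  [0,0,0.6,0,0,0],
  [0,0,0.6,0,0,0],
])

```text
t: 26.55
eef_pos: [635.4, 138.3, 342.1]
tcp_rot: [-3.142, 0.0, -0.068]
ft_force: [0.8, -0.2, -2.2]
opening: 0.548
```

Request:
arm_command([
  [0,0,0.08,0,0,0],
  [0,0,0.15,0,0,0],
  [0,0,0.15,0,0,0],
  [0,0,0.15,0,0,0],
])

```text
t: 26.88
eef_pos: [635.4, 138.3, 340.7]
tcp_rot: [-3.142, -0.0, -0.068]
ft_force: [-0.8, -0.2, -3.0]
opening: 0.548
```

Request:
arm_command([
  [0,0,0.07,0,0,0],
  [0,0,0.07,0,0,0],
  [0,0,0.07,0,0,0],
])

```text
t: 27.13
eef_pos: [635.4, 138.3, 340.7]
tcp_rot: [-3.141, -0.001, -0.068]
ft_force: [-2.0, -1.2, 3.9]
opening: 0.547
```

Contact felt; release, check, and go to stone 4.

Request:
arm_command([
  [0,0,0,0,0,0],
  [0,0,0,0,0,0],
  [0,0,0,0,0,0],
  [0,0,0,0,0,0],
  [0,0,-1,0,0,0],
  [0,0,-3,0,0,0],
  [0,0,-6,0,0,0],
  [0,0,-10,0,0,0],
  [0,0,-10,0,0,0],
  [0,0,-10,0,0,0],
], jaw=7.0)

```text
t: 27.97
eef_pos: [635.2, 138.3, 443.1]
tcp_rot: [-3.141, -0.005, -0.068]
ft_force: [-0.1, -0.3, -0.5]
opening: 0.735
```

```bash
python3 - <<'E'
from h import *
s=state();print(s['eef_pos'],s['tcp_rot'],s['ft_force'],s['opening'])
im,m=snap('wrist','w12');np.save('w12.npy',np.array([m],dtype=object),allow_pickle=True)
u,v=map(int,proj(m,(635.5,139,165.6)));print(blobs(im,m,165.6,(u-50,v-75,u+50,v+70)))
to(432,55,300,0.05)
E
```

```text
[635.21949792 138.31999674 443.06885933] [-3.14059076 -0.00494281 -0.06751368] [-0.08386604 -0.30569127 -0.50538716] 0.73481664388773
[([616.7, 122.9], -4.1, 85.7, 115.6, (228, 150, 100, 136))]
row [-19.73, 9.69, 14.07, -0.02, -0.1, -6.73] n>= 6.3
```

Request:
arm_command([
  [-3.9,1.9,0,0,0,-1],
  [-7.8,3.8,0,0,0,-3],
  [-11.7,5.7,3,0,0,-5],
  [-15.6,7.6,6,0,0,-6.7],
  [-19.7,9.7,9,0,0,-6.7],
  [-19.7,9.7,12,0,0,-6.7],
  [-19.7,9.7,14,0,0,-6.7],
  [-19.7,9.7,14,0,0,-6.7],
  [-19.7,9.7,14,0,0,-6.7],
  [-19.7,9.7,14,0,0,-6.7],
], jaw=7.5)

```text
t: 28.85
eef_pos: [433.5, 55.0, 301.0]
tcp_rot: [-3.142, -0.001, 0.049]
ft_force: [0.8, 0.0, 0.3]
opening: 0.787
```

```bash
python3 - <<'E'
from h import *
near((432,71),'w13',(36,62))
im=cv2.imread('pics/w12.png')[:,:,::-1];m=np.load('w12.npy',allow_pickle=True)[0]
u,v=map(int,proj(m,(635.5,139,165.6)));print(blobs(im,m,165.6,(u-42,v-75,u+42,v+62)))
to(432,71,195,0.05)
E
```

```text
box [233 114] [330 268] [433.55214403  55.07970341 301.30947462]
30 1 [([417.6, 92.4], 6.9, 33.7, 44.9, (238, 140, 46, 57))]
30 3 [([417.7, 92.4], 6.9, 33.9, 45.0, (238, 140, 46, 57))]
45 1 [([428.0, 71.7], 6.5, 50.6, 88.9, (238, 138, 69, 111))]
45 3 [([428.1, 71.7], 6.6, 50.6, 88.9, (238, 138, 69, 111))]
60 1 [([428.0, 71.7], 6.4, 50.7, 89.0, (238, 138, 70, 111))]
60 3 [([428.0, 71.7], 6.4, 50.7, 89.0, (238, 138, 70, 111))]
[([624.5, 130.1], -4.1, 71.2, 107.8, (236, 150, 84, 128))]
row [-0.1, -1.6, 10.63, 0.0, -0.13, -0.02] n>= 2.6
```

Request:
arm_command([
  [-0.47,-1.7,3,0,0,-3.7],
  [-0.47,-1.7,6,0,0,-3.7],
  [-0.47,-1.7,8.5,0,0,-3.7],
  [-0.47,-1.7,10,0,0,-3.7],
  [-0.47,-1.7,10.6,0,0,-3.7],
  [-0.47,-1.7,10.6,0,0,-3.7],
  [-0.47,-1.7,10.6,0,0,-3.7],
])

```text
t: 29.48
eef_pos: [427.5, 71.8, 194.9]
tcp_rot: [3.142, -0.001, 0.114]
ft_force: [-0.7, -0.3, 0.1]
opening: 0.787
```

Request:
arm_command([
  [0,0,0,0,0,0],
  [0,0,0,0,0,0],
  [0,0,0,0,0,0],
  [0,0,0,0,0,0],
  [0,0,0,0,0,0],
  [0,0,0,0,0,0],
  [0,0,0,0,0,0],
  [0,0,0,0,0,0],
], jaw=3.0)

```text
t: 30.15
eef_pos: [426.9, 71.6, 194.6]
tcp_rot: [3.142, -0.001, 0.114]
ft_force: [-1.0, 0.2, 8.4]
opening: 0.545
```

Request:
arm_command([
  [0,0,-0.5,0,0,0],
  [0,0,-1.5,0,0,0],
  [0,0,-4,0,0,0],
  [0,0,-8,0,0,0],
  [0,0,-12,0,0,0],
  [0,0,-16,0,0,0],
  [0,0,-19,0,0,0],
  [0,0,-21,0,0,0],
  [0,0,-21,0,0,0],
  [0,0,-21,0,0,0],
])

```text
t: 30.98
eef_pos: [426.3, 71.6, 404.5]
tcp_rot: [3.141, -0.002, 0.114]
ft_force: [-1.0, -0.6, -2.0]
opening: 0.55
```

```bash
python3 - <<'E'
from h import *
s=state();print(s['eef_pos'],s['tcp_rot'],s['ft_force'],s['opening'])
to(635.7,138.9,366,-.067)
E
```

```text
[426.28779289  71.58598697 404.48037047] [ 3.14149756e+00 -1.72481121e-03  1.13926144e-01] [-0.96974532 -0.61905757 -2.01393682] 0.5500512865659879
row [21.56, -4.31, 3.88, -0.0, -0.1, 10.37] n>= 5.4
```

Request:
arm_command([
  [4,-0.8,0,0,0,2],
  [8,-1.6,0,0,0,4],
  [12,-2.4,0,0,0,6],
  [16,-3.2,0,0,0,8],
  [20,-4,0,0,0,10.4],
  [21.6,-4.3,0,0,0,10.4],
  [21.6,-4.3,1,0,0,10.4],
  [21.6,-4.3,2.5,0,0,10.4],
  [21.6,-4.3,3.6,0,0,10.4],
  [21.6,-4.3,3.6,0,0,10.4],
  [21.6,-4.3,3.6,0,0,10.4],
])

```text
t: 31.9
eef_pos: [636.1, 138.7, 366.6]
tcp_rot: [3.141, 0.003, -0.068]
ft_force: [-0.5, 0.1, -0.8]
opening: 0.551
```

Request:
arm_command([
  [0,0,0.1,0,0,0],
  [0,0,0.2,0,0,0],
  [0,0,0.3,0,0,0],
  [0,0,0.3,0,0,0],
  [0,0,0.3,0,0,0],
])

```text
t: 32.32
eef_pos: [636.4, 138.8, 365.4]
tcp_rot: [-3.141, -0.0, -0.068]
ft_force: [-0.3, -0.7, -2.6]
opening: 0.546
```

Request:
arm_command([
  [0,0,0.15,0,0,0],
  [-0.05,0,0.3,0,0,0],
  [-0.05,0,0.45,0,0,0],
  [-0.05,0,0.55,0,0,0],
  [-0.05,0,0.55,0,0,0],
  [-0.05,0,0.55,0,0,0],
])

```text
t: 32.82
eef_pos: [636.0, 138.9, 359.4]
tcp_rot: [-3.142, 0.0, -0.068]
ft_force: [-0.1, -0.8, -1.6]
opening: 0.545
```

Request:
arm_command([
  [0,0,0.08,0,0,0],
  [0,0,0.15,0,0,0],
  [0,0,0.15,0,0,0],
  [0,0,0.15,0,0,0],
])

```text
t: 33.15
eef_pos: [636.0, 138.9, 358.0]
tcp_rot: [-3.142, 0.0, -0.068]
ft_force: [0.5, 0.2, -1.4]
opening: 0.546
```

Request:
arm_command([
  [0,0,0.08,0,0,0],
  [0,0,0.08,0,0,0],
  [0,0,0.08,0,0,0],
])

```text
t: 33.4
eef_pos: [636.0, 138.9, 357.2]
tcp_rot: [-3.142, 0.0, -0.068]
ft_force: [-0.1, -0.0, -1.7]
opening: 0.552
```

Request:
arm_command([
  [0,0,0.08,0,0,0],
  [0,0,0.08,0,0,0],
  [0,0,0.08,0,0,0],
])

```text
t: 33.65
eef_pos: [636.0, 138.9, 357.0]
tcp_rot: [-3.141, -0.001, -0.068]
ft_force: [-2.1, -0.1, 4.7]
opening: 0.549
```

Request:
arm_command([
  [0,0,0,0,0,0],
  [0,0,0,0,0,0],
  [0,0,0,0,0,0],
  [0,0,0,0,0,0],
  [0,0,-1,0,0,0],
  [0,0,-3,0,0,0],
  [0,0,-6,0,0,0],
  [0,0,-10,0,0,0],
  [0,0,-10,0,0,0],
  [0,0,-10,0,0,0],
], jaw=7.0)

```text
t: 34.48
eef_pos: [635.7, 138.9, 459.5]
tcp_rot: [-3.141, -0.005, -0.068]
ft_force: [-0.1, 0.5, -0.1]
opening: 0.735
```

```bash
python3 - <<'E'
from h import *
s=state();print(s['eef_pos'],s['tcp_rot'],s['ft_force'],s['opening'])
im,m=snap('wrist','w14');np.save('w14.npy',np.array([m],dtype=object),allow_pickle=True)
u,v=map(int,proj(m,(635.5,139,183.6)));print(u,v,blobs(im,m,183.6,(u-36,v-75,u+36,v+75)))
sc,a=snap('scene','s14');sd,b=snap('side','d14')
def brass(im,box):
    h=cv2.cvtColor(np.ascontiguousarray(im),cv2.COLOR_RGB2HSV); k=cv2.inRange(h,(15,70,110),(28,200,255)); z=np.zeros_like(k); z[box[1]:box[3],box[0]:box[2]]=255;k&=z
    k=cv2.morphologyEx(k,cv2.MORPH_CLOSE,np.ones((5,5)))
    n,_,st,c=cv2.connectedComponentsWithStats(k); return [(c[i].round(1),st[i].tolist()) for i in range(1,n) if st[i][4]>60]
print(brass(sc,(200,190,275,300)));print(brass(sd,(260,230,340,330)))
top=np.hstack([cv2.resize(sc[180:380,160:400],(400,333)),cv2.resize(sd[150:350,180:380],(400,333))])
cv2.imwrite('pics/c14.png',np.vstack([top,cv2.resize(im,(800,600))[20:280]])[:,:,::-1])
to(552,440,330,0)
E
```

```text
[635.73808647 138.89245309 459.45331113] [-3.14060954 -0.00488744 -0.06754833] [-0.06719274  0.51701677 -0.08282358] 0.7351661392948127
277 217 [([628.1, 117.8], -4.1, 61.5, 121.4, (241, 149, 72, 143))]
[(array([226.4, 214.9]), [221, 207, 12, 16, 159]), (array([230.7, 245.6]), [224, 237, 14, 17, 191]), (array([249. , 270.6]), [243, 262, 14, 18, 199])]
[(array([310.1, 269.1]), [301, 248, 19, 42, 480]), (array([283.3, 307.7]), [275, 297, 17, 22, 292])]
row [-10.38, -29.48, 12.57, 0.01, 0.08, -3.87] n>= 8.1
```

View pics/c14.png

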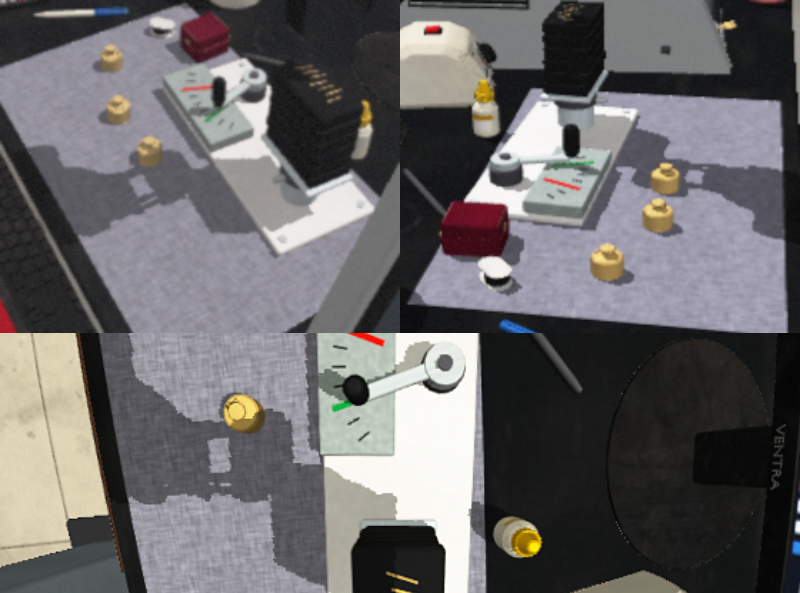

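Request:
arm_command([
  [-1.3,-3.7,0,0,0,0],
  [-2.6,-7.4,0,0,0,0],
  [-3.9,-11.1,1,0,0,-1],
  [-5.2,-14.8,3,0,0,-2],
  [-6.5,-18.5,6,0,0,-3],
  [-7.8,-22,8,0,0,-3.9],
  [-9,-25.6,10,0,0,-3.9],
  [-10.4,-29.5,12.5,0,0,-3.9],
  [-10.4,-29.5,12.5,0,0,-3.9],
  [-10.4,-29.5,12.5,0,0,-3.9],
  [-10.4,-29.5,12.5,0,0,-3.9],
])

```text
t: 35.55
eef_pos: [551.9, 440.6, 330.1]
tcp_rot: [3.14, 0.002, 0.002]
ft_force: [0.5, -0.0, 0.2]
opening: 0.736
```

```bash
cat > wt.py <<'E'
from h import *
import sys
im,m=snap('wrist',sys.argv[1]); print(state()['eef_pos'],state()['tcp_rot'])
h=cv2.cvtColor(np.ascontiguousarray(im),cv2.COLOR_RGB2HSV); k=cv2.inRange(h,(12,70,70),(30,255,255))
k=cv2.morphologyEx(k,cv2.MORPH_CLOSE,np.ones((9,9)));k[255:]=0
for c in cv2.findContours(k,cv2.RETR_EXTERNAL,cv2.CHAIN_APPROX_NONE)[0]:
    if cv2.contourArea(c)<250: continue
    P=np.array([onz(m,u,v,20)[:2] for u,v in c[:,0]]); (x,y),r=cv2.minEnclosingCircle(P.astype(np.float32))
    # far side of silhouette is the shoulder rim (z=20): take centre as rim extreme minus 15 along view direction
    C=np.array([x,y]); d=C-m['xyz'][:2]; n=np.hypot(*d); d/=n; 
    t=np.array([-d[1],d[0]]); print('px',cv2.boundingRect(c),'C20',C.round(1),'r',round(r,1),'side mid',((P@t).max()/2+(P@t).min()/2).round(1),'width',np.ptp(P@t).round(1),'near/far',(P@d).min().round(1),(P@d).max().round(1), 'lateral+near est', (t*((P@t).max()+(P@t).min())/2+d*((P@d).min()+15)).round(1), 'dist',round(n))
E
python3 wt.py w15
python3 - <<'E'
from h import *
sc,a=snap('scene','s15');sd,b=snap('side','d15')
def brass(im,box):
    h=cv2.cvtColor(np.ascontiguousarray(im),cv2.COLOR_RGB2HSV); k=cv2.inRange(h,(15,70,90),(28,200,255)); z=np.zeros_like(k); z[box[1]:box[3],box[0]:box[2]]=255;k&=z
    k=cv2.morphologyEx(k,cv2.MORPH_CLOSE,np.ones((5,5)))
    n,_,st,c=cv2.connectedComponentsWithStats(k); return [(c[i].round(1),st[i].tolist()) for i in range(1,n) if st[i][4]>60]
print(brass(sc,(200,190,275,300)));print(brass(sd,(260,230,340,330)))
E
```

```text
[552.49334415 439.68265166 331.22102527] [3.14099328e+00 5.25919954e-04 5.74347340e-04]
px (264, 169, 35, 37) C20 [552.3 457. ] r 16.6 side mid 555.3 width 30.2 near/far -469.8 -437.1 lateral+near est [552.3 458.4] dist 66
px (73, 30, 35, 225) C20 [380.9 490.9] r 99.6 side mid -410.6 width 195.7 near/far -488.1 -445.4 lateral+near est [388.1 491.8] dist 174
[(array([226.4, 214.9]), [221, 207, 12, 16, 159]), (array([230.7, 245.6]), [224, 237, 14, 17, 191]), (array([249.4, 270.7]), [243, 262, 14, 18, 213])]
[(array([310.1, 269.3]), [301, 248, 19, 42, 478]), (array([283.4, 307.8]), [275, 297, 17, 22, 292])]
```

Request:
arm_command([
  [0,-1.5,3,0,0,0],
  [0,-1.5,6,0,0,0],
  [0,-1.5,9,0,0,0],
  [0,-1.5,12,0,0,0],
  [0,-1.5,13.3,0,0,0],
  [0,-1.5,13.6,0,0,0],
  [0,-1.5,13.6,0,0,0],
  [0,-1.5,13.6,0,0,0],
], jaw=6.0)

```text
t: 36.37
eef_pos: [552.9, 455.1, 197.5]
tcp_rot: [-3.14, -0.002, -0.0]
ft_force: [0.3, 0.4, 0.7]
opening: 0.632
```

```bash
python3 - <<'E'
from h import *
s=state();print(s['eef_pos'],s['tcp_rot'],s['ft_force'],s['opening'])
im,m=snap('wrist','w16')
print(proj(m,(552.3,455,20)))
h=cv2.cvtColor(np.ascontiguousarray(im),cv2.COLOR_RGB2HSV); k=cv2.inRange(h,(12,70,70),(30,255,255));k=cv2.morphologyEx(k,cv2.MORPH_CLOSE,np.ones((5,5)))
print([cv2.boundingRect(c) for c in cv2.findContours(k,0,1)[0] if cv2.contourArea(c)>300])
E
```

```text
[552.8837013  455.13144204 197.45816351] [-3.14008336e+00 -2.16161836e-03 -1.17291474e-04] [0.28564343 0.43970555 0.66524337] 0.6320753381529736
(np.float64(277.99856966386324), np.float64(276.15852858152596))
[(181, 361, 311, 18), (383, 297, 21, 56), (157, 297, 21, 56), (250, 236, 57, 66)]
```

Request:
arm_command([
  [0,0,0.1,0,0,0],
  [0,0,0.1,0,0,0],
  [0,0,0.1,0,0,0],
  [0,0,0.1,0,0,0],
  [0,0,0.1,0,0,0],
  [0,0,0.1,0,0,0],
  [0,0,0.1,0,0,0],
  [0,0,0.1,0,0,0],
  [0,0,0.1,0,0,0],
  [0,0,0.1,0,0,0],
  [0,0,0.1,0,0,0],
], jaw=1.5)

```text
t: 37.33
eef_pos: [552.2, 455.3, 194.6]
tcp_rot: [-3.141, -0.0, 0.001]
ft_force: [-1.6, -0.4, 3.2]
opening: 0.303
```

Request:
arm_command([
  [0,0,-0.5,0,0,0],
  [0,0,-1.5,0,0,0],
  [0,0,-4,0,0,0],
  [0,0,-8,0,0,0],
  [0,0,-12,0,0,0],
  [0,0,-16,0,0,0],
  [0,0,-20,0,0,0],
  [0,0,-22,0,0,0],
  [0,0,-22,0,0,0],
  [0,0,-22,0,0,0],
])

```text
t: 38.17
eef_pos: [551.8, 455.0, 415.7]
tcp_rot: [-3.141, -0.002, 0.001]
ft_force: [-0.6, -0.5, -2.6]
opening: 0.307
```

```bash
python3 - <<'E'
from h import *
s=state();print(s['eef_pos'],s['tcp_rot'],s['ft_force'],s['opening'])
im,m=snap('wrist','w17')
h=cv2.cvtColor(np.ascontiguousarray(im),cv2.COLOR_RGB2HSV); k=cv2.inRange(h,(12,70,70),(30,255,255));k=cv2.morphologyEx(k,cv2.MORPH_CLOSE,np.ones((5,5)))
print([cv2.boundingRect(c) for c in cv2.findContours(k,0,1)[0] if cv2.contourArea(c)>300])
to(635.5,139,390,0)
E
```

```text
[551.7647008  455.00205229 415.67010198] [-3.14053216e+00 -1.54550834e-03  5.09293634e-04] [-0.64498178 -0.51585009 -2.57884675] 0.3072824522089189
[(112, 362, 322, 17), (331, 298, 13, 56), (217, 298, 12, 56), (247, 238, 63, 73), (102, 52, 38, 252)]
row [8.35, 31.6, 2.39, 0.03, 0.05, 0.03] n>= 7.9
```

Request:
arm_command([
  [1,3.9,0,0,0,0],
  [2,7.8,0,0,0,0],
  [3,11.7,0,0,0,0],
  [4,15.6,0,0,0,0],
  [5.2,19.5,0,0,0,0],
  [6.2,23.4,0,0,0,0],
  [7.2,27.3,0,0,0,0],
  [8.4,31.6,0,0,0,0],
  [8.4,31.6,0,0,0,0],
  [8.4,31.6,1,0,0,0],
  [8.4,31.6,2,0,0,0],
  [8.4,31.6,2.4,0,0,0],
])

```text
t: 39.22
eef_pos: [635.7, 140.3, 387.1]
tcp_rot: [3.141, 0.004, 0.001]
ft_force: [-1.2, 0.3, -3.0]
opening: 0.302
```

Request:
arm_command([
  [0,0,0.1,0,0,0],
  [0,0,0.2,0,0,0],
  [0,0,0.3,0,0,0],
  [0,0,0.3,0,0,0],
  [0,0,0.3,0,0,0],
])

```text
t: 39.63
eef_pos: [636.2, 139.7, 387.7]
tcp_rot: [-3.141, -0.001, 0.001]
ft_force: [0.6, -0.1, -1.6]
opening: 0.303
```

Request:
arm_command([
  [-0.05,0.05,0.2,0,0,0],
  [-0.05,0.05,0.4,0,0,0],
  [-0.05,0.05,0.6,0,0,0],
  [-0.05,0.05,0.8,0,0,0],
  [-0.05,0.05,0.9,0,0,0],
  [-0.05,0.05,0.9,0,0,0],
  [-0.05,0.05,0.9,0,0,0],
])

```text
t: 40.22
eef_pos: [635.8, 138.8, 378.4]
tcp_rot: [-3.142, 0.0, 0.0]
ft_force: [0.7, 0.5, -2.2]
opening: 0.309
```

Request:
arm_command([
  [0,0,0.1,0,0,0],
  [0,0,0.1,0,0,0],
  [0,0,0.1,0,0,0],
])

```text
t: 40.47
eef_pos: [635.8, 138.8, 377.4]
tcp_rot: [-3.142, -0.0, 0.001]
ft_force: [0.1, -0.2, -2.0]
opening: 0.304
```

Request:
arm_command([
  [0,0,0.1,0,0,0],
  [0,0,0.1,0,0,0],
  [0,0,0.1,0,0,0],
])

```text
t: 40.72
eef_pos: [635.8, 138.8, 376.4]
tcp_rot: [-3.142, 0.0, 0.0]
ft_force: [-0.1, -0.6, -1.5]
opening: 0.307
```

Request:
arm_command([
  [0,0,0.08,0,0,0],
  [0,0,0.08,0,0,0],
  [0,0,0.08,0,0,0],
])

```text
t: 40.97
eef_pos: [635.8, 138.8, 375.6]
tcp_rot: [-3.142, 0.0, 0.001]
ft_force: [0.2, -0.2, -1.1]
opening: 0.307
```

Request:
arm_command([
  [0,0,0.08,0,0,0],
  [0,0,0.08,0,0,0],
  [0,0,0.08,0,0,0],
])

```text
t: 41.22
eef_pos: [635.8, 138.8, 374.8]
tcp_rot: [-3.142, -0.0, 0.0]
ft_force: [-0.1, -0.3, -2.0]
opening: 0.307
```

Request:
arm_command([
  [0,0,0.06,0,0,0],
  [0,0,0.06,0,0,0],
  [0,0,0.06,0,0,0],
])

```text
t: 41.47
eef_pos: [635.8, 138.8, 374.6]
tcp_rot: [-3.141, -0.0, 0.0]
ft_force: [-1.0, -0.2, 1.4]
opening: 0.307
```

Request:
arm_command([
  [0,0,0,0,0,0],
  [0,0,0,0,0,0],
  [0,0,0,0,0,0],
  [0,0,0,0,0,0],
  [0,0,0,0,0,0],
  [0,0,-1,0,0,0],
  [0,0,-3,0,0,0],
  [0,0,-6,0,0,0],
  [0,0,-8,0,0,0],
  [0,0,-8,0,0,0],
  [0,0,-8,0,0,0],
], jaw=6.0)

```text
t: 42.38
eef_pos: [635.6, 138.8, 455.8]
tcp_rot: [-3.141, -0.003, 0.001]
ft_force: [-0.2, -0.1, -0.6]
opening: 0.631
```

```bash
python3 - <<'E'
from h import *
s=state();print(s['eef_pos'],s['tcp_rot'],s['ft_force'],s['opening'])
im,m=snap('wrist','w18')
h=cv2.cvtColor(np.ascontiguousarray(im),cv2.COLOR_RGB2HSV); k=cv2.inRange(h,(12,70,70),(30,255,255));k=cv2.morphologyEx(k,cv2.MORPH_CLOSE,np.ones((5,5)))
print([cv2.boundingRect(c) for c in cv2.findContours(k,0,1)[0] if cv2.contourArea(c)>300])
for z in(182.4,202.4): print(z,[np.round(proj(m,(635.5+a,139+b,z))) for a,b in((-15,0),(15,0),(0,15),(0,-15))])
to(614.8,280,430,.28); to(614.8,280,252,.28)
E
```

```text
[635.55688935 138.78838909 455.81641093] [-3.14121857e+00 -2.63093413e-03  5.73187730e-04] [-0.17976716 -0.0630523  -0.55653028] 0.6314715639643372
[(181, 362, 311, 17), (383, 297, 21, 56), (157, 297, 20, 56), (259, 193, 43, 58), (353, 148, 30, 30), (163, 48, 30, 29)]
182.4 [array([260., 218.]), array([298., 218.]), array([279., 200.]), array([279., 236.])]
202.4 [array([259., 227.]), array([299., 227.]), array([279., 207.]), array([279., 245.])]
row [-2.07, -14.12, 2.45, -0.0, -0.02, -16.01] n>= 3.5
row [-2.08, -14.12, 20.25, -0.0, -0.02, -16.01] n>= 5.9
```

Request:
arm_command([
  [-0.6,-4,0,0,0,-4],
  [-1.2,-8,0,0,0,-9],
  [-1.8,-12,1,0,0,-14],
  [-2.1,-14.1,2.5,0,0,-16],
  [-2.1,-14.1,5,0,0,-16],
  [-2.1,-14.1,9,0,0,-16],
  [-2.1,-14.1,13,0,0,-16],
  [-2.1,-14.1,17,0,0,-16],
  [-2.1,-14.1,19.6,0,0,-16],
  [-2.1,-14.1,20.3,0,0,-16],
  [-2.1,-14.1,20.3,0,0,-16],
  [-2.1,-14.1,20.3,0,0,-16],
])

```text
t: 43.43
eef_pos: [615.0, 279.9, 251.9]
tcp_rot: [-3.142, -0.0, 0.28]
ft_force: [0.3, -0.2, 0.6]
opening: 0.628
```

Request:
arm_command([
  [0,0,0,0,0,0],
  [0,0,0,0,0,0],
  [0,0,0,0,0,0],
  [0,0,0,0,0,0],
  [0,0,0,0,0,0],
  [0,0,0,0,0,0],
  [0,0,0,0,0,0],
  [0,0,0,0,0,0],
  [0,0,0,0,0,0],
  [0,0,0,0,0,0],
  [0,0,0,0,0,0],
  [0,0,0,0,0,0],
], jaw=0)

```text
t: 44.43
eef_pos: [615.4, 279.9, 251.5]
tcp_rot: [-3.141, -0.003, 0.28]
ft_force: [4.4, 2.3, -1.0]
opening: 0.183
```

```bash
python3 - <<'E'
from h import *
s=state();print(s['eef_pos'],s['tcp_rot'],s['ft_force'],s['opening'])
p=np.array([682,299.5]); t=-.067; z=s['eef_pos'][2]
for deg in (20,26,32,38,44,50,55,60):
    b=np.radians(deg)-.7; l=np.array([-np.cos(b),np.sin(b)])*70; R=np.array([[np.cos(t),-np.sin(t)],[np.sin(t),np.cos(t)]]); k=p+R@l
    print(deg,k.round(1),end=' '); to(*k,z,.28-np.radians(deg-20))
E
```

```text
[615.37342581 279.92091514 251.48420426] [-3.14140635e+00 -2.78957215e-03  2.79674656e-01] [ 4.42736024  2.25106898 -1.01552152] 0.18334136007596008
20 [614.8 279.9] row [-0.06, -0.01, -0.0, -0.01, -0.16, -0.02] n>= 0.0
26 [613.1 287. ] row [-0.02, -0.74, 0.0, -0.02, -0.16, 5.98] n>= 0.8
32 [612.2 294.3] row [0.09, -1.47, 0.0, -0.03, -0.16, 11.98] n>= 1.7
38 [612.  301.6] row [0.28, -2.18, 0.0, -0.04, -0.16, 17.98] n>= 2.5
44 [612.6 308.9] row [0.54, -2.86, 0.0, -0.04, -0.16, 23.98] n>= 3.3
50 [614.  316.1] row [0.87, -3.52, 0.0, -0.05, -0.15, 29.98] n>= 4.2
55 [615.7 322. ] row [1.19, -4.03, 0.0, -0.06, -0.15, 34.98] n>= 4.9
60 [617.9 327.7] row [1.56, -4.52, 0.01, -0.07, -0.15, 39.98] n>= 5.6
```

Request:
arm_command([
  [0.04,-0.37,0,0,0,3],
  [0.03,-0.74,0,0,0,6],
  [0.08,-1.1,0,0,0,9],
  [0.14,-1.47,0,0,0,12],
  [0.23,-1.83,0,0,0,15],
  [0.33,-2.18,0,0,0,18],
  [0.59,-2.86,0,0,0,24],
  [0.92,-3.52,0,0,0,30],
  [1.24,-4.03,0,0,0,35],
  [1.61,-4.52,0,0,0,40],
  [1.61,-4.52,0,0,0,40],
  [1.61,-4.52,0,0,0,40],
])

```text
t: 45.43
eef_pos: [618.3, 327.7, 251.4]
tcp_rot: [-3.14, -0.002, -0.417]
ft_force: [5.9, -0.0, -0.9]
opening: 0.179
```

Request:
arm_command([
  [0,0,0,0,0,0],
  [0,0,0,0,0,0],
  [0,0,0,0,0,0],
  [0,0,0,0,0,0],
  [0,0,0,0,0,0],
  [0,0,-3,0,0,0],
  [0,0,-6,0,0,0],
  [0,0,-10,0,0,0],
  [0,0,-14,0,0,0],
  [0,0,-18,0,0,0],
  [0,0,-18,0,0,0],
  [0,0,-18,0,0,0],
], jaw=6)

```text
t: 46.43
eef_pos: [617.4, 327.6, 433.9]
tcp_rot: [-3.138, -0.003, -0.418]
ft_force: [-0.1, 0.3, -1.4]
opening: 0.629
```

```bash
python3 - <<'E'
from h import *
s=state();print(s['eef_pos'],s['tcp_rot'],s['ft_force'])
im,m=snap('wrist','w19');np.save('w19.npy',np.array([m],dtype=object),allow_pickle=True)
u,v=map(int,proj(m,(650,310,50)));print(u,v)
a=cv2.resize(im[v-75:v+75,u-75:u+75,::-1],None,fx=4,fy=4,interpolation=cv2.INTER_CUBIC)
sd=snap('side','d19')[0]
cv2.imwrite('pics/c19.png',np.hstack([a,cv2.resize(sd[80:330,200:283,::-1],(199,600))]))
E
```

```text
[617.39081033 327.59044158 433.91165188] [-3.13819963e+00 -3.09473112e-03 -4.18062862e-01] [-0.13729629  0.2636115  -1.43119453]
311 191
```

View pics/c19.png

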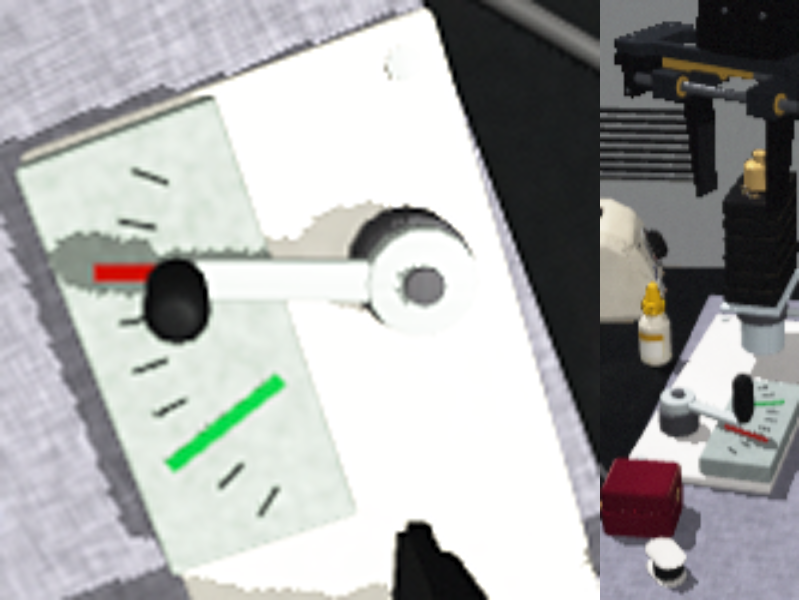

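```bash
python3 - <<'E'
from h import *
m=np.load('w19.npy',allow_pickle=True)[0]
c=lambda p:(p[0]/4+311-75,p[1]/4+191-75)
def ang(a,b,z):
    d=(onz(m,*c(b),z)-onz(m,*c(a),z))[:2]; return np.degrees(np.arctan2(d[1],d[0])).round(1)
print('green',ang((172,465),(280,380),32),'red',ang((95,272),(150,272),32),'bar',ang((210,261),(370,259),50),ang((208,299),(370,302),50))
E
```

```text
green 15.9 red -24.1 bar -23.2 -25.1
```

Lever is at the red mark (bar −24.1°, red −24.1°). The pile and weight are standing, and the arm is clear, so I'm handing in.

```bash
python3 -c "
from h import *
print(job_done())"
```

```text
the job is handed in; nothing more can be done
None
```

The job is handed in and, by my last checks, complete, though no verdict was reported.

**What I did**
- **Lever to green:** this took two pinches. The first moved off before the jaws had closed and stopped at about 25°. After the second, the lever measured about 20°.
- **Stones:** all four went onto the pile, each lowered until it was felt to touch. Contact was 4–7 N for three of them. The first was pressed to about 19 N at the wrist because I sent one step too many; the limit is 45 N.
- **Weight:** I took the brass weight farthest to the robot's left and stood it on the top stone, with about 3 N at contact.
- **Lever to red:** one move with the knob pinched.

**Last checks**
- **Lever:** its bar lines up with the red mark (both at −24.1°), so it is at about 60°.
- **Stones:** the first two measured within about 1 mm of the axis and within 1° of square.
- **Stones not measured:** the camera measurement for the third and fourth failed because their outline merged with the fingers. I relied on the tool position at release, which was within about 1 mm of the axis. A picture also showed the pile square.
- **Weight:** it stands upright, about 1 mm off the axis by the camera.
- **Bystanders:** the ring box, loupe and dropper bottle looked unmoved in the last picture. I did not measure them.
- **Time:** about 46 s on the robot's clock.

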